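# Clamp the glass infusion bottle in the leaning bottle holder with its cam lever

### The arm

A 7-joint arm with a two-finger parallel gripper is mounted at the origin on the work surface. World frame = base frame: x ahead of the robot, y to its left, z up, the work surface at z = 0. Lengths are in mm, angles in rad, forces in N, time in s.
With the tool pointing down it reaches from about 400 to 875 mm from the base axis. Payload 4.4 kg.
Tool frame: the origin (TCP) lies at the very end of the fingers, on their centre line; the grasp point (between the pads) lies 19 mm behind it; y points along the fingers, z is the direction in which the jaws open and shut, and the axes are right-handed (so a half turn about y gives the same grasp; the last joint's range is limited). The gripper opens to 85 mm and grips with 20 to 120 N. Pads are 22 mm wide; open, the fingers measure 114 mm over their backs; the gripper's body (76 mm by 85 mm) begins 54 mm behind the grasp point. The pads swing forward as they close: fully open they stand 13 mm farther back than shut.
Start: joints at [1.2, 0.628, 0.038, 1.517, -0.027, 0.996, -0.02], TCP at [195.096, -620.045, 197.913] pointing down, gripper open.
Joint ranges: [-3.06, 3.06], [-0.37, 2.12], [-1.25, 1.32], [0.18, 2.47], [-1.1, 4.24], [0.23, 1.98], [-2.94, 2.94]. Speed limits (rad/s): [2.57, 2.57, 3.14, 3.14, 3.14, 3.14, 3.14].

### API

Orientations are given as [roll, pitch, yaw] about the fixed x, y, z axes, in that order (R = Rz(yaw) Ry(pitch) Rx(roll)).
In Python, from cell import read_state, get_image, finish_job gives the robot as it stands. The module is installed in compiled form; this text tells all that it offers.
- The arm moves only by the tool servo_tool, never from a script. Its argument "increments" is a list of rows, each an object of numbers: "dx", "dy", "dz": the shift along the world's x, y, z in cm; "ax", "ay", "az": the turn, a rotation vector about the world's x, y, z in rad; "claw": the closure, from -1 (fully open) to 1 (shut). A call has 1 to 8 rows; each row is the pose to reach, as a shift and turn from the pose commanded when the call began; what a row does not reach only later rows make up. A row lasts 1/12 s, in which the tool goes at most 41.7 mm and 7.16 degrees, less where a joint would pass 70% of its speed; a pose out of reach is approached as far as the arm can. A call with a gripper value outside its range is refused whole. The fingers move at their own pace and stop on an object; the grip force is fixed at half the most. Time passes only in rows, so rows that repeat a pose let the fingers close. It gives the time, the measured TCP pose, the force and the opening at its end, in the units of the state.
- read_state(): the state, without advancing time (a new reading comes with each control period).
- get_image(name): name is "scene" or "top"; returns a dict with "color" (400x640x3 uint8, red, green, blue), "fov_y" (degrees; the focal length in pixels is half the picture's height over the tangent of half this angle, whatever the lens; pixels are square), "cx", "cy" (the principal point, pixels), "R" (3x3) and "t" (3): a world point X has camera coordinates R X + t. Camera axes: x right, y down, z forward; pixel columns grow to the right and rows downward; lengths in mm; the calibration is good to about 2 mm. A picture is of the moment at which its call begins. There is no depth.
- finish_job(): hands the job in, once; it reports no verdict.
The state is a dict: "clock": time; "qpos": joint angles; "qd": joint speeds; "tau": joint torques, N m; "eef_pos": TCP position; "tool_rot": TCP orientation; "force": force on the tool from outside, world axes, zero at the start; "torque": the same for the moment, N m; "width": finger opening in mm.
Only numpy, scipy, OpenCV 4.12 (cv2) and the standard library are available. Lean on these libraries where they do the work, as an engineer would, in place of code of your own. Each camera call takes 0.05 s, during which the arm holds its last target.

### The job

Stand the glass infusion bottle (the tall narrow one with the metal cap) in the leaning holder, on its foot plate and resting back on its bed, and let go. Then swing the cam lever just far enough that the cam takes up the gap and presses the sprung rubber pad in by about 5 mm, never as much as 9 mm or the glass may crack, and leave it clamped like that. Do not shove or knock over the other things on the table.

Things in the scene. Friction and masses are not known exactly. Their poses are not given: they have to be found in the camera images.
- bottle: Empty clear glass infusion bottle, loose, upright on the table at the start. Origin: centre of its underside; z along its axis (round, so x and y do not matter). Body diameter 54 up to height 88 mm, shoulder narrowing to a neck of diameter 26 (height 103 to 112), plain aluminium cap of diameter 32, height 112 to 134 (top): the place to grip. About 0.25 kg.
- cradle: Fixed aluminium seat of the holder, leaning 30 degrees. z: the lean, up and 30 degrees to the robot's side; x: out of the bed, away from the robot and 30 degrees up; y: level, left. Origin: middle of the corner of bed and foot plate, 35 mm above the table. Bed: plane x = 0, 44 mm wide, z = 0 to 90. Foot plate: plane z = 0, 56 wide, x = 0 to 62. Turned with the holder, which is screwed down.
- seat (a point): Point on the foot plate at cradle x = 27, y = 0, z = 0 mm. The seated bottle has its underside centre here, or some mm to either side in y: it stands between the cam (y < 0) and the sprung pad (y > 0). With the lever wide open the cam leaves y > -33 mm free. All that stands near the bottle ends below cradle z = 96 mm, so neck and cap have room around them.
- cam (a joint): Angle of the cam lever (rad): 0 wide open, to 1.9, growing as it tightens, counter-clockwise seen from above. Friction 0.3 N m: stays where left. The lever points (235 degrees + angle), the middle of the cam disc lies (-50 degrees + angle) from the turning axis, in the cradle's xy plane from x towards y. The cam pushes the bottle towards +y, and the pad with it.
- cam_axis (a point): Point on the lever's turning axis, which is parallel to the cradle's z, at cradle x = 14, y = -51, z = 52 mm. The cam is a steel disc of radius 30 mm, cradle z = 52 to 76, its centre 16 mm off this axis.
- lever_grip (a point): Point on the axis of the black round handle post at the free end of the lever, 110 mm from the turning axis, at cradle z = 122 mm. The post is 18 mm in diameter, stands parallel to the cradle's z (so it leans 30 degrees too) and rises from cradle z = 85 to 132 mm; the steel lever bar below it (18 wide) ends at z = 85.
- pad (a joint): How far the sprung rubber-faced pad is pressed in (m), 0 free to 0.013 solid; 800 N/m. It gives in the cradle's +y direction only.
- pad_face (a point): Centre of the pad's rubber face, which looks to the cradle's -y; at cradle x = 27, z = 62.5 mm. The face is 44 (x) by 65 mm (z). Its y in the cradle at rest is set differently each time, 30 to 38 mm.
- jar: Short wide glass jar with white lid, diameter 72, height 85 mm, loose; leave alone. Origin: centre of its underside, z up.
- carton: Small cardboard carton 75 x 50 x 30 mm high, loose; leave alone. Origin: centre of its underside.
- cup: White plastic cup, rim diameter 66, height 75 mm, loose; leave alone. Origin: centre of its underside.
- bowl: Steel bowl, diameter 130, height 40 mm, loose; leave alone. Origin: centre of its underside.
- flask: Opaque white plastic bottle, diameter 60, height 150 mm, loose; leave alone. Origin: centre of its underside.

How it is judged (in metres and radians):
On the way, in this order (a step that is already met when the one before it is completed fails the run):
1. the bottle stands on the foot plate, back against the bed, leaning with the cradle, and is let go (z of bottle in the frame of cradle between -0.004 and 0.006 m and x of bottle in the frame of cradle between 0.022 and 0.034 m and angle between the z axis of bottle and the z axis of cradle, either way round below 0.15 rad and contact force between the fingers and bottle below 0.3 N), for 0.2 s.
2. the cam presses the bottle against the pad: pad pressed in 3 to 7 mm (value of joint pad between 0.003 and 0.007 m), for 0.2 s.
At the end, for the whole second after the job is handed in: The bottle is at rest in the cradle, its underside within 6 mm of the foot plate, its axis 22 to 34 mm out from the bed and within 0.15 rad of the cradle's lean, and the cam holds it against the pad with the pad pressed in 3 to 7 mm (all of step 2 and z of bottle in the frame of cradle between -0.004 and 0.006 m and x of bottle in the frame of cradle between 0.022 and 0.034 m and angle between the z axis of bottle and the z axis of cradle, either way round below 0.15 rad and linear speed of bottle below 0.01 m/s); the robot touches nothing.
It fails at once if the pad is pressed in 9 mm or more (overrun) (value of joint pad above 0.009 m).
It fails at once if another thing on the table is pushed more than 30 mm or tipped (distance of any of jar, carton, cup, bowl, flask from where it was at the start of the episode above 0.03 m or angle between any of jar, cup, flask's own z axis and vertical above 0.4 rad).
It also fails if it takes over 54 s, if anything falls off the work surface, if the arm or the gripper's body presses on something with over 40 N, if the wrist force passes 120 N, or if a joint passes its speed limit or range.

## Working session

There is one attempt and no reset: what is moved stays moved. The work goes in short steps, Python scripts to look and compute and a tool call to move; the robot and the scene stay as the last step left them, time stands still between calls to the robot, and variables do not carry over. Pictures are saved under pics/ and viewed, and the job is handed in when it is done.

Besides the shell and the picture viewer there is one more tool, called by a JSON object that holds its "api" and its "payload". servo_tool: Moves the arm, as the interface text tells. Its arguments: {"type":"object","properties":{"increments":{"type":"array","items":{"type":"object","properties":{"dx":{"type":"number"},"dy":{"type":"number"},"dz":{"type":"number"},"ax":{"type":"number"},"ay":{"type":"number"},"az":{"type":"number"},"claw":{"type":"number"}}}}},"required":["increments"]}

```bash
mkdir -p pics; python3 - <<'E'
from cell import *
import cv2,pickle
s=read_state();print(s)
for n in("scene","top"):
    d=get_image(n);pickle.dump(d,open(f"{n}0.pkl","wb"));cv2.imwrite(f"pics/{n}0.png",d["color"][:,:,::-1])
    print(n,d["fov_y"],d["cx"],d["cy"],d["R"],d["t"])
E
```

```text
{'clock': 0.0, 'qpos': array([ 1.20018072,  0.62933328,  0.03846524,  1.5183986 , -0.02699659,
        0.99629234, -0.02000759]), 'qd': array([ 3.26924078e-04, -7.27573338e-04, -4.65070786e-04,  1.99537396e-05,
       -8.74004155e-04, -2.67232753e-04,  1.46714475e-03]), 'tau': array([-1.75264654e-05, -5.63405049e+01,  1.22589905e+00, -1.93450177e+01,
        1.08914659e-02,  1.02969847e-02,  1.17548834e-05]), 'eef_pos': array([ 194.87701541, -619.36270074,  196.98812377]), 'tool_rot': array([-1.57270877e+00, -4.17957330e-05, -2.83680227e+00]), 'force': array([ 1.06823228, -0.00688738,  0.04339602]), 'torque': array([ 0.0101152 ,  0.04618251, -0.01612053]), 'width': 85.39467475599938}
scene 54.14240767217792 322.80563463179317 201.81141780967977 [[-0.43585805  0.89984587  0.01746896]
 [ 0.72457787  0.36234465 -0.58625359]
 [-0.53386766 -0.24286572 -0.80993924]] [ 235.82073819 -386.78680423 1578.15271032]
top 43.89384909553007 317.2274913827707 208.49202338612798 [[-1.28084515e-02 -9.99917654e-01 -7.93523765e-04]
 [-9.97026614e-01  1.28317173e-02 -7.59820890e-02]
 [ 7.59860145e-02 -1.82048590e-04 -9.97108867e-01]] [  36.69541353  605.25868518 1408.01238518]
```

View pics/scene0.png

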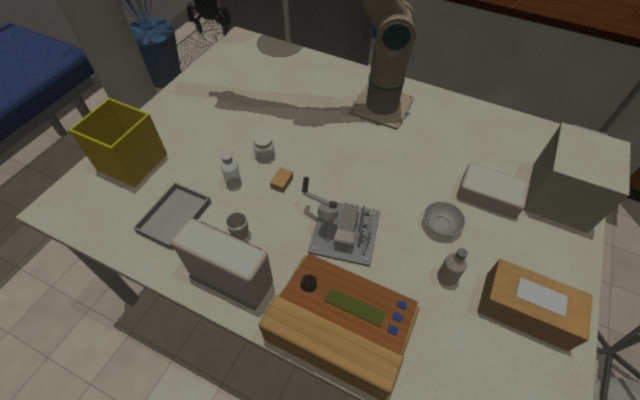

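View pics/top0.png

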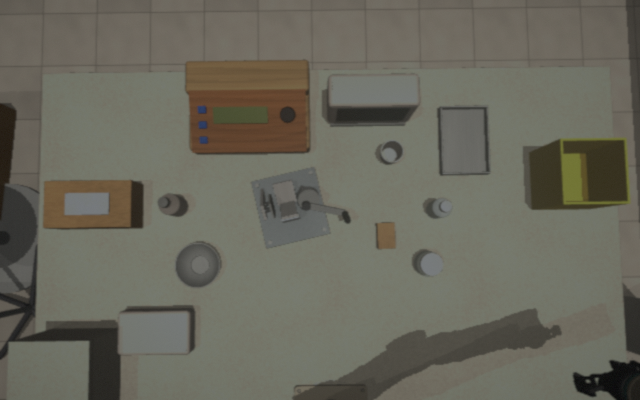

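```bash
cat > h.py <<'E'
import numpy as np,cv2,pickle
def load(n):return pickle.load(open(n,"rb"))
def f(d):return 200/np.tan(np.radians(d["fov_y"])/2)
def proj(d,X):
    c=np.atleast_2d(X)@d["R"].T+d["t"];return c[:,:2]/c[:,2:]*f(d)+[d["cx"],d["cy"]]
def onz(d,u,v,z):
    r=d["R"].T@np.array([(u-d["cx"])/f(d),(v-d["cy"])/f(d),1]);o=-d["R"].T@d["t"];return o+r*(z-o[2])/r[2]
def crop(d,u,v,w,h,k,name):
    a=cv2.resize(d["color"][v:v+h,u:u+w],None,fx=k,fy=k,interpolation=cv2.INTER_CUBIC);a=cv2.convertScaleAbs(a,alpha=1.4)[:,:,::-1]
    cv2.imwrite(name,a);return a
E
python3 - <<'E'
from h import *
t=load("top0.pkl");s=load("scene0.pkl")
a=crop(t,150,180,80,60,5,"/tmp/a.png");b=crop(t,400,180,80,60,5,"/tmp/b.png")
c=crop(s,420,240,80,60,5,"/tmp/c.png");d=crop(s,210,140,80,60,5,"/tmp/d.png")
cv2.imwrite("pics/bt.png",np.vstack([np.hstack([a,b]),np.hstack([c,d])]))
a=crop(t,240,155,120,100,6,"pics/hold_top.png");crop(s,290,170,100,100,6,"pics/hold_scene.png")
E
```

```text
(no output)
```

View pics/bt.png

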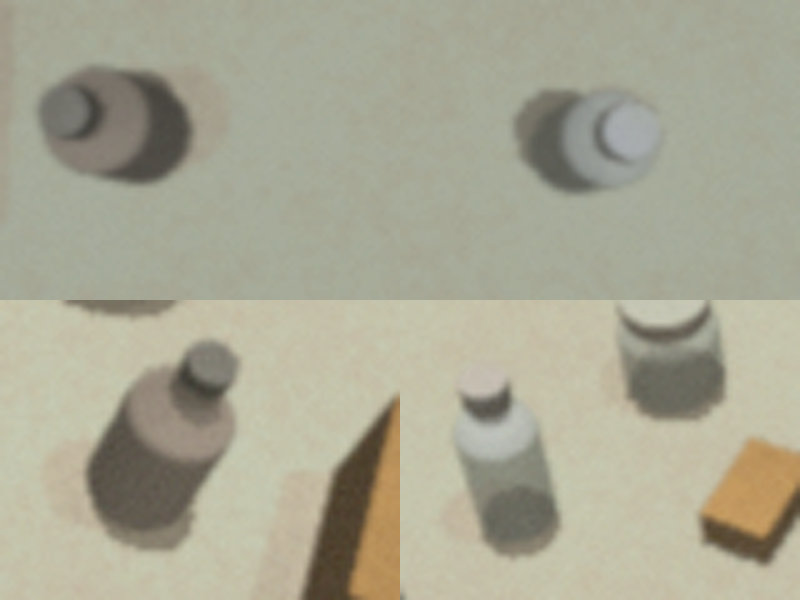

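View pics/hold_top.png

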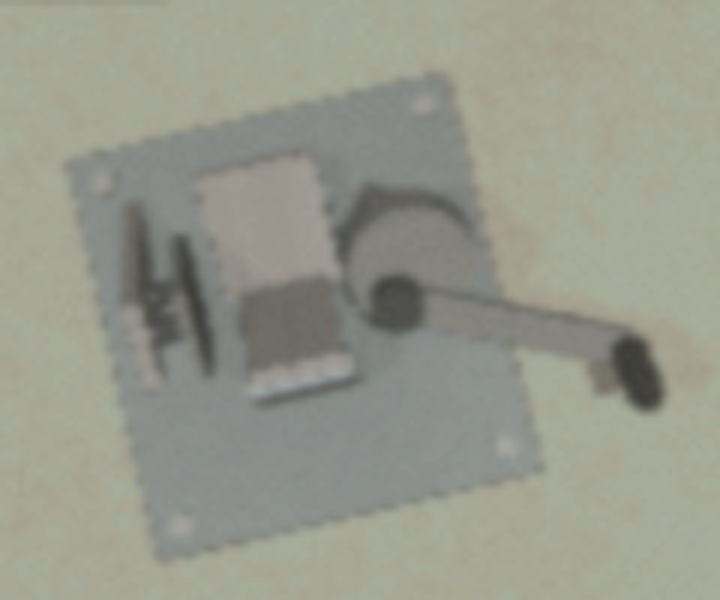

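View pics/hold_scene.png

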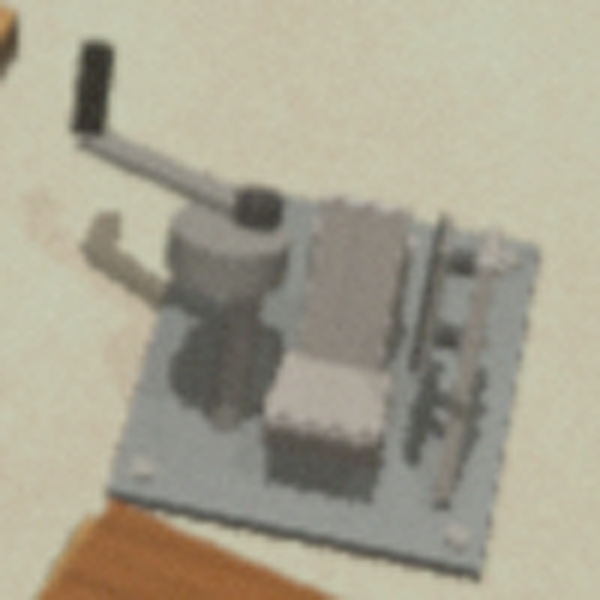

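```bash
cat >> h.py <<'E'
def crad(p):
    x,y,yaw=p[:3];c,s=np.cos(yaw),np.sin(yaw);Z=np.array([[c,-s,0],[s,c,0],[0,0,1]])
    a=np.pi/6;B=np.array([[np.cos(a),0,-np.sin(a)],[0,1,0],[np.sin(a),0,np.cos(a)]])
    return Z@B,np.array([x,y,35.])
def W(p,L):
    R,o=crad(p);return np.atleast_2d(L)@R.T+o
def pol(q,z,r=110):
    a=np.radians(235)+q;return [14+r*np.cos(a),-51+r*np.sin(a),z]
def circ(c,r,z):
    t=np.linspace(0,2*np.pi,40);return np.c_[c[0]+r*np.cos(t),c[1]+r*np.sin(t),0*t+z]
def wires(p):
    q,py=p[3:5];w=[]
    w.append([[0,-28,0],[62,-28,0],[62,28,0],[0,28,0],[0,-28,0]])
    w.append([[0,-22,0],[0,-22,90],[0,22,90],[0,22,0]])
    w.append([[5,py,30],[49,py,30],[49,py,95],[5,py,95],[5,py,30]])
    w.append([pol(q,85),pol(q,132)]);w.append(circ(pol(q,0),9,132))
    a=np.radians(-50)+q;w.append(circ([14+16*np.cos(a),-51+16*np.sin(a)],30,76))
    return [W(p,np.array(l,float)) for l in w]
def overlay(d,p,u,v,w,h,k,name,extra=[]):
    a=crop(d,u,v,w,h,k,name).copy()
    for i,L in enumerate(wires(p)+extra):
        P=((proj(d,L)-[u,v]+.5)*k-.5);cv2.polylines(a,[np.round(P*8).astype(np.int32)],False,[(0,0,255),(0,255,0),(255,0,255),(255,255,0),(0,255,255),(255,0,0),(0,128,255)][i%7],1,cv2.LINE_AA,3)
    cv2.imwrite(name,a)
E
python3 - <<'E'
from h import *
from scipy.optimize import least_squares
t=load("top0.pkl");s=load("scene0.pkl")
def kp(p):
    q=p[3]
    return W(p,[[62,28,0],[62,-28,0],[0,22,90],[0,-22,90],pol(q,85),pol(q,132),[62,-28,0],[62,28,0],pol(q,132),pol(q,85)])
obs=np.array([(197,180),(305,152),(245,378),(350,352),(625,348),(650,392)])/6+[240,155]
obs2=np.array([(265,418),(380,440),(97,48),(90,130)])/6+[290,170]
def res(p):
    K=kp(p);return np.r_[(proj(t,K[:6])-obs).ravel(),(proj(s,K[6:])-obs2).ravel()]
r=least_squares(res,[600,50,0.2,0.,],x_scale=[100,100,.1,.1],loss="soft_l1");print(r.x,res(r.x).reshape(-1,2).round(1))
p=list(r.x)+[34]
overlay(t,p,240,155,120,100,6,"pics/o1.png");overlay(s,p,290,170,100,100,6,"pics/o2.png")
E
```

```text
[6.24501944e+02 1.16565640e+02 2.51919418e-01 9.76164058e-02] [[-1.6  0.2]
 [-0.3 -0.3]
 [ 0.3 -0.4]
 [-1.5 -0.3]
 [-0.   0.3]
 [-1.   0.5]
 [-0.5 -1. ]
 [-0.6 -1.1]
 [-0.9 -0.2]
 [-1.2  0.4]]
```

View pics/o1.png

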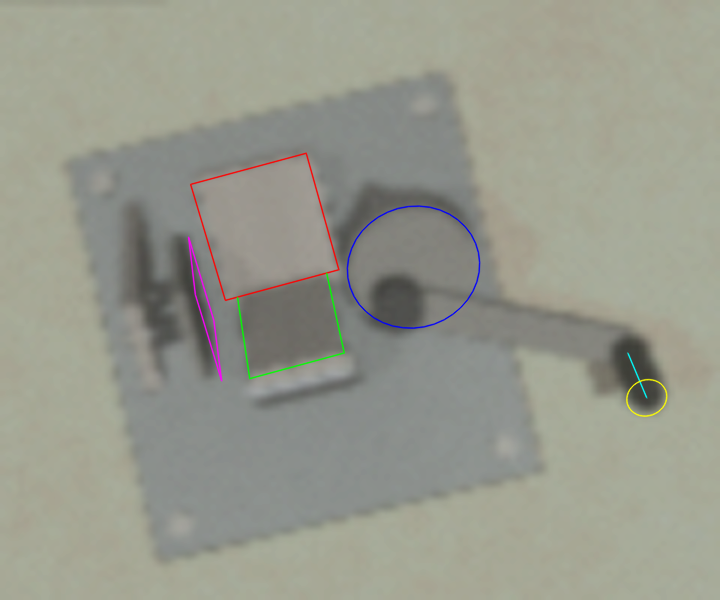

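View pics/o2.png

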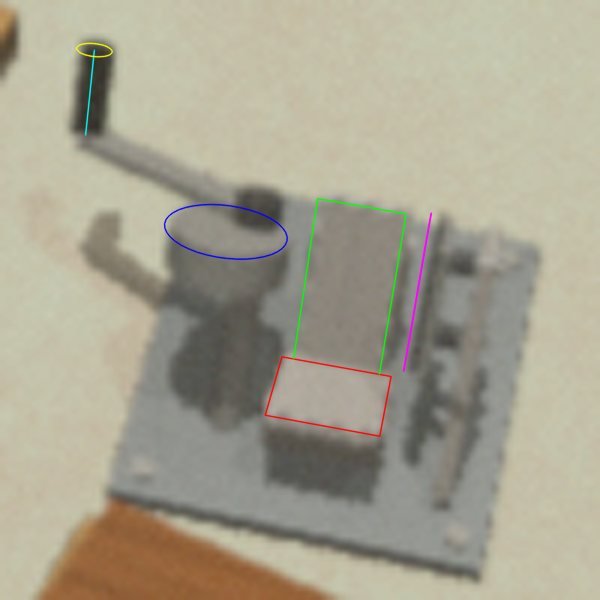

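```bash
python3 - <<'E'
from h import *
t=load("top0.pkl");s=load("scene0.pkl")
for h in (134,150):
    print(h,onz(t,446,206,h),onz(s,227.4,156.6,h))
for n,(u,v,h) in dict(flaskcap=(163.5,202.5,150),flaskcap134=(163.5,202.5,134),jar=(430,263,85),carton=(386,235,30),cup=(389,152,75),bowl=(199,263,40)).items(): print(n,onz(t,u,v,h).round())
c=[];
def ring(x,y,r,z):return circ([x,y],r,z)
for h,X in((134,.5*(onz(t,446,206,134)+onz(s,227.4,156.6,134))),):
    print(X);x,y=X[:2];ex=[ring(x,y,16,134),ring(x,y,16,112),ring(x,y,27,88),ring(x,y,27,0)]
    p=[624.5,116,.252,.1,35]
    overlay(t,p,400,180,80,60,5,"/tmp/a.png",ex);overlay(s,p,210,140,80,60,5,"/tmp/b.png",ex)
    cv2.imwrite("pics/bo.png",np.hstack([cv2.imread("/tmp/a.png"),cv2.imread("/tmp/b.png")]))
E
```

```text
134 [ 599.46320011 -313.58277149  134.        ] [ 599.9458651  -305.58219456  134.        ]
150 [ 598.21667646 -309.41528807  150.        ] [ 610.90564036 -294.77677516  150.        ]
flaskcap [617. 433. 150.]
flaskcap134 [618. 438. 134.]
jar [ 448. -278.   85.]
carton [ 527. -167.   30.]
cup [ 758. -174.   75.]
bowl [454. 365.  40.]
[ 599.7045326  -309.58248303  134.        ]
```

View pics/bo.png

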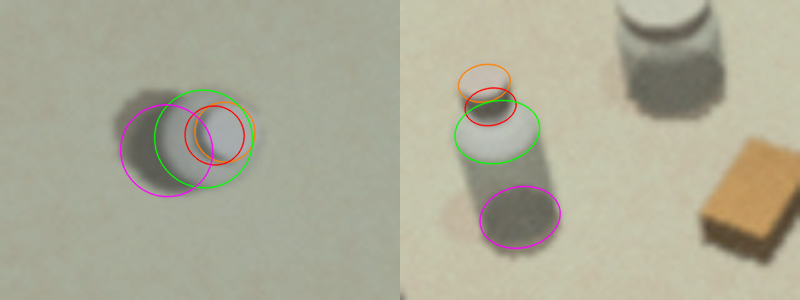

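{"api": "servo_tool", "payload": {"increments": [{"dx": 4,"dy": 3,"dz": 1},{"dx": 8,"dy": 6,"dz": 1},{"dx": 11,"dy": 8.5,"dz": 1},{"dx": 14,"dy": 11,"dz": 1},{"dx": 17,"dy": 13,"dz": 1},{"dx": 20,"dy": 15.5,"dz": 1},{"dx": 20,"dy": 15.5,"dz": 1},{"dx": 20,"dy": 15.5,"dz": 1}]}}

```text
invalid input at $.increments[0]: expected keys dx, dy, dz, ax, ay, az, claw
```

{"api": "servo_tool", "payload": {"increments": [{"dx": 4,"dy": 3,"dz": 1,"ax": 0,"ay": 0,"az": 0,"claw": -1},{"dx": 8,"dy": 6,"dz": 1,"ax": 0,"ay": 0,"az": 0,"claw": -1},{"dx": 11,"dy": 8.5,"dz": 1,"ax": 0,"ay": 0,"az": 0,"claw": -1},{"dx": 14,"dy": 11,"dz": 1,"ax": 0,"ay": 0,"az": -0.05,"claw": -1},{"dx": 17,"dy": 13,"dz": 1,"ax": 0,"ay": 0,"az": -0.05,"claw": -1},{"dx": 20,"dy": 15.5,"dz": 1,"ax": 0,"ay": 0,"az": -0.05,"claw": -1},{"dx": 23,"dy": 18,"dz": 1,"ax": 0,"ay": 0,"az": -0.05,"claw": -1},{"dx": 25,"dy": 19,"dz": 1,"ax": 0,"ay": 0,"az": -0.05,"claw": -1}]}}

```text
clock: 0.77
eef_pos: [449.5, -424.2, 207.5]
tool_rot: [-1.574, 0.002, -2.881]
force: [0.8, 1.0, 0.6]
width: 85.4
```

```bash
python3 - <<'E'
from h import *
from cell import *
s=read_state();print(s["eef_pos"],s["tool_rot"],s["qpos"].round(2))
for yy in(1.5,):
    p=[624.5,115.8,.252];R,o=crad(p);print(R.round(4));
    for L in([27,yy,104],[30,yy,160],[30,yy,200]):print(L,W(p,L).round(1))
    for q in(.1,.5,1,1.4):print(q,W(p,pol(q,103)).round(1))
E
```

```text
[ 449.49050751 -424.15512697  207.52418025] [-1.57421478e+00  2.49459718e-03 -2.88056827e+00] [ 0.69  0.57  0.04  1.6  -0.03  0.97 -0.57]
[[ 0.8387 -0.2493 -0.4842]
 [ 0.2159  0.9684 -0.1247]
 [ 0.5     0.      0.866 ]]
[27, 1.5, 104] [[596.4 110.1 138.6]]
[30, 1.5, 160] [[571.8 103.8 188.6]]
[30, 1.5, 200] [[552.4  98.8 223.2]]
0.1 [[577.9 -47.9 104.3]]
0.5 [[616.1 -51.9 125.1]]
1 [[659.5 -33.  152.1]]
1.4 [[683.9  -1.6 170.2]]
```

{"api": "servo_tool", "payload": {"increments": [{"dx": 3,"dy": 2.4,"dz": -0.5,"ax": 0,"ay": 0,"az": 0,"claw": -1},{"dx": 6,"dy": 4.8,"dz": -1,"ax": 0,"ay": 0,"az": 0,"claw": -1},{"dx": 9,"dy": 7.2,"dz": -1,"ax": 0,"ay": 0,"az": 0,"claw": -1},{"dx": 12,"dy": 9.5,"dz": -1,"ax": 0,"ay": 0,"az": 0,"claw": -1},{"dx": 14,"dy": 11,"dz": -1,"ax": 0,"ay": 0,"az": 0,"claw": -1},{"dx": 15.5,"dy": 11.9,"dz": -1,"ax": 0,"ay": 0,"az": 0,"claw": -1},{"dx": 15.5,"dy": 11.9,"dz": -1,"ax": 0,"ay": 0,"az": 0,"claw": -1},{"dx": 15.5,"dy": 11.9,"dz": -1,"ax": 0,"ay": 0,"az": 0,"claw": -1}]}}

```text
clock: 1.43
eef_pos: [600.4, -309.9, 197.1]
tool_rot: [-1.572, -0.001, -2.884]
force: [-0.4, -0.7, -0.6]
width: 85.2
```

{"api": "servo_tool", "payload": {"increments": [{"dx": 0,"dy": 0,"dz": -2,"ax": 0,"ay": 0,"az": 0,"claw": -1},{"dx": 0,"dy": 0,"dz": -4,"ax": 0,"ay": 0,"az": 0,"claw": -1},{"dx": 0,"dy": 0,"dz": -4.5,"ax": 0,"ay": 0,"az": 0,"claw": -1},{"dx": 0,"dy": 0,"dz": -4.5,"ax": 0,"ay": 0,"az": 0,"claw": -1}]}}

```text
clock: 1.77
eef_pos: [597.3, -311.9, 151.1]
tool_rot: [-1.573, -0.004, -2.889]
force: [-0.4, -0.4, 0.1]
width: 85.3
```

```bash
cat > snap.py <<'E'
import sys,pickle,cv2
from cell import *
from h import *
n=sys.argv[1]
for c in("scene","top"):pickle.dump(get_image(c),open(f"{c}{n}.pkl","wb"))
E
python3 snap.py 1; python3 - <<'E'
from h import *
a=crop(load("top1.pkl"),390,160,100,100,4,"/tmp/a.png");b=crop(load("scene1.pkl"),190,100,100,100,4,"/tmp/b.png")
cv2.imwrite("pics/g1.png",np.hstack([a,b]))
E
```

```text
(no output)
```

View pics/g1.png

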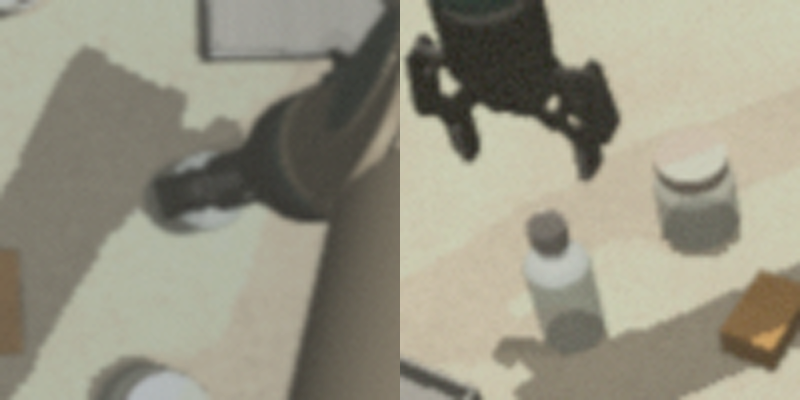

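{"api": "servo_tool", "payload": {"increments": [{"dx": 0,"dy": 0,"dz": -2,"ax": 0,"ay": 0,"az": 0,"claw": -1},{"dx": 0,"dy": 0,"dz": -4,"ax": 0,"ay": 0,"az": 0,"claw": -1},{"dx": 0,"dy": 0,"dz": -4.6,"ax": 0,"ay": 0,"az": 0,"claw": -1},{"dx": 0,"dy": 0,"dz": -4.6,"ax": 0,"ay": 0,"az": 0,"claw": 1},{"dx": 0,"dy": 0,"dz": -4.6,"ax": 0,"ay": 0,"az": 0,"claw": 1},{"dx": 0,"dy": 0,"dz": -4.6,"ax": 0,"ay": 0,"az": 0,"claw": 1},{"dx": 0,"dy": 0,"dz": -4.6,"ax": 0,"ay": 0,"az": 0,"claw": 1},{"dx": 0,"dy": 0,"dz": -4.6,"ax": 0,"ay": 0,"az": 0,"claw": 1}]}}

```text
clock: 2.53
eef_pos: [600.8, -311.4, 108.1]
tool_rot: [-1.569, 0.002, -2.887]
force: [1.0, 0.4, 0.3]
width: 25.7
```

{"api": "servo_tool", "payload": {"increments": [{"dx": 0,"dy": 0,"dz": 0,"ax": 0,"ay": 0,"az": 0,"claw": 1},{"dx": 0,"dy": 0,"dz": 0,"ax": 0,"ay": 0,"az": 0,"claw": 1},{"dx": 0,"dy": 0,"dz": 0,"ax": 0,"ay": 0,"az": 0,"claw": 1}]}}

```text
clock: 2.78
eef_pos: [600.2, -311.1, 107.1]
tool_rot: [-1.571, 0.0, -2.887]
force: [0.3, 0.9, -0.1]
width: 0.0
```

```bash
python3 snap.py 2; python3 - <<'E'
from h import *
a=crop(load("top2.pkl"),390,160,100,100,4,"/tmp/a.png");b=crop(load("scene2.pkl"),190,100,100,100,4,"/tmp/b.png")
cv2.imwrite("pics/g2.png",np.hstack([a,b]))
t=load("top2.pkl");s=load("scene2.pkl");print(proj(t,[600,-311,107]),proj(s,[600,-311,107]))
E
```

```text
[[442.47608696 206.6208361 ]] [[227.48629463 161.80426652]]
```

View pics/g2.png

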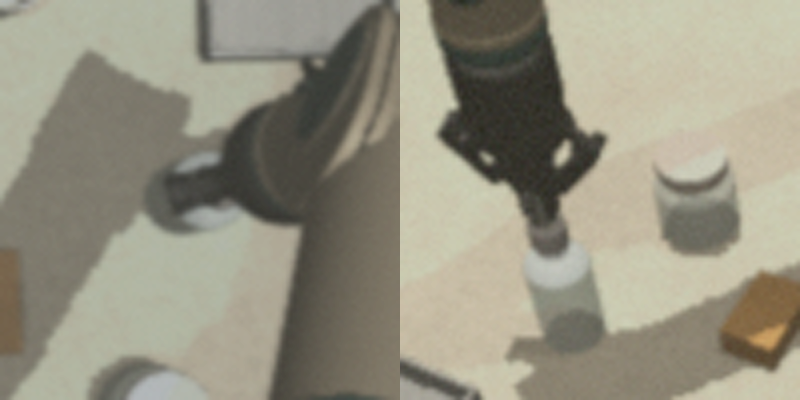

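```bash
python3 - <<'E'
from h import *
from cell import *
s=read_state();print(s["eef_pos"],s["tool_rot"],s["width"],s["force"],s["torque"])
t=load("top2.pkl");sc=load("scene2.pkl")
def mark(d,pts,u,v,k,name):
    a=crop(d,u,v,110,110,k,name)
    for P in pts:
        q=(proj(d,P)[0]-[u,v])*k;cv2.circle(a,(int(q[0]),int(q[1])),3,(0,0,255),-1)
    return a
P=[[600,-311,z] for z in(107,126,180)]+[[600,-311-57,160],[600,-311+57,160]]
cv2.imwrite("pics/m2.png",np.hstack([mark(t,P,390,150,7,"/tmp/a.png")[:,:400],mark(sc,P[:],185,90,7,"/tmp/b.png")[:,:400]]))
E
```

```text
[ 600.09689387 -311.0291839   106.93713947] [-1.57076580e+00  2.26194884e-05 -2.88678346e+00] -0.05985304974036487 [-0.47100647 -0.15682878 -0.08498946] [ 0.02468164 -0.03810384 -0.00364397]Traceback (most recent call last):
  File "<stdin>", line 11, in <module>
  File "<stdin>", line 8, in mark
cv2.error: OpenCV(4.12.0) :-1: error: (-5:Bad argument) in function 'circle'
> Overload resolution failed:
>  - Layout of the output array img is incompatible with cv::Mat
>  - Expected Ptr<cv::UMat> for argument 'img'
```

```bash
sed -i 's/\[:,:,::-1\]$/[:,:,::-1].copy()/' h.py; python3 - <<'E'
from h import *
t=load("top2.pkl");sc=load("scene2.pkl")
def mark(d,pts,u,v,k,name):
    a=crop(d,u,v,110,80,k,name)
    for P in pts:
        q=(proj(d,P)[0]-[u,v])*k;cv2.circle(a,(int(q[0]),int(q[1])),3,(0,0,255),-1)
    return a
P=[[600,-311,z] for z in(107,126,180)]+[[600,-311-57,160],[600,-311+57,160]]
a=mark(t,P,420,170,7,"/tmp/a.png")[:,:390];b=mark(sc,P[:],200,110,7,"/tmp/b.png")[:,:390]
cv2.imwrite("pics/m2.png",np.hstack([a,b]))
E
```

```text
(no output)
```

View pics/m2.png

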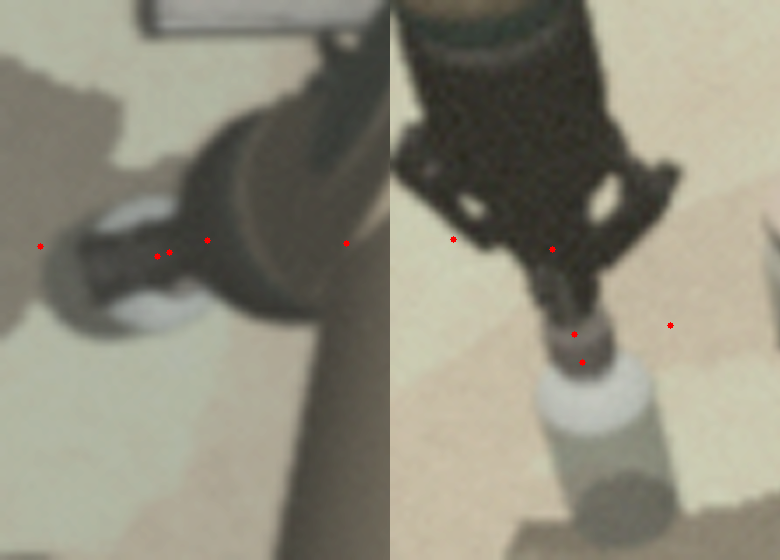

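```bash
python3 - <<'E'
from h import *
sc=load("scene2.pkl");t=load("top2.pkl")
for z in(151,164,175,185):
  print(z,[proj(sc,[597+k*.25,-312-k*.97,z])[0].round(1) for k in(46,-46)])
for P in([575,-311,107],[600,-311,134],[600,-311,140],[570,-311,134]):print(P,proj(sc,P),((proj(sc,P)-[200,110])*7+[390,0]).round())
E
```

```text
151 [array([211.1, 149.2]), array([239.5, 153.9])]
164 [array([210.2, 146.3]), array([238.8, 151. ])]
175 [array([209.4, 143.8]), array([238.2, 148.5])]
185 [array([208.7, 141.5]), array([237.7, 146.2])]
[575, -311, 107] [[231.87993191 156.60242203]] [[613. 326.]]
[600, -311, 134] [[225.93513657 156.03284313]] [[572. 322.]]
[600, -311, 140] [[225.58288281 154.72220585]] [[569. 313.]]
[570, -311, 134] [[231.30909931 149.76854073]] [[609. 278.]]
```

{"api": "servo_tool", "payload": {"increments": [{"dx": 0,"dy": 0,"dz": 0,"ax": 0,"ay": 0,"az": 0,"claw": -1},{"dx": 0,"dy": 0,"dz": 0,"ax": 0,"ay": 0,"az": 0,"claw": -1},{"dx": 0,"dy": 0,"dz": 0,"ax": 0,"ay": 0,"az": 0,"claw": -1},{"dx": 0,"dy": 0,"dz": 0,"ax": 0,"ay": 0,"az": 0,"claw": -1},{"dx": 0,"dy": 0,"dz": 0,"ax": 0,"ay": 0,"az": 0,"claw": -1},{"dx": 0,"dy": 0,"dz": -0.7,"ax": 0,"ay": 0,"az": 0,"claw": -1},{"dx": 0,"dy": 0,"dz": -1.4,"ax": 0,"ay": 0,"az": 0,"claw": -1},{"dx": 0,"dy": 0,"dz": -1.5,"ax": 0,"ay": 0,"az": 0,"claw": -1}]}}

```text
clock: 3.55
eef_pos: [598.9, -310.4, 90.0]
tool_rot: [-1.573, -0.002, -2.887]
force: [0.2, 0.8, -0.3]
width: 85.4
```

```bash
python3 snap.py 3; python3 - <<'E'
from h import *
a=crop(load("top3.pkl"),410,170,57,80,7,"/tmp/a.png");b=crop(load("scene3.pkl"),195,110,57,80,7,"/tmp/b.png")
cv2.imwrite("pics/g3.png",np.hstack([a,b]))
E
```

```text
(no output)
```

View pics/g3.png

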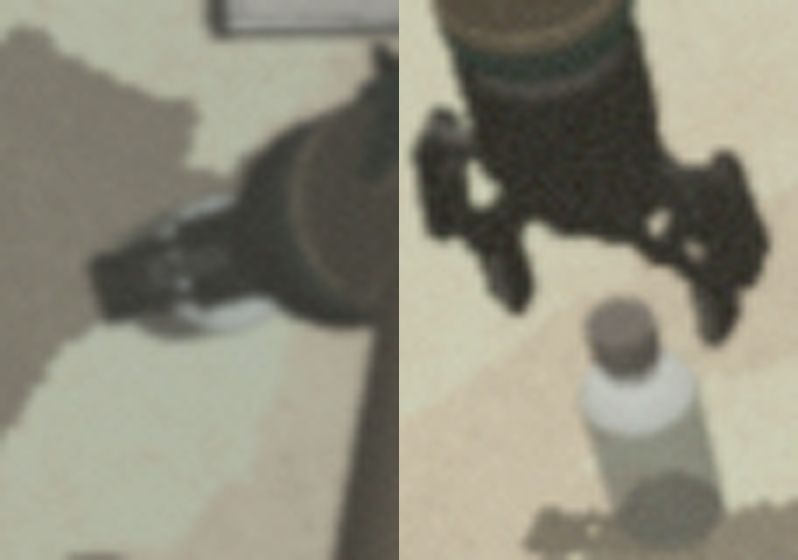

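```bash
python3 - <<'E'
from h import *
t=load("top3.pkl");s=load("scene3.pkl")
# two-view triangulation of +y finger
print(proj(t,[586,-256,107]),proj(t,[586,-256,160]),proj(t,[560,-256,107]))
# scene fingertips px
for n,(a,b) in dict(L=(515,305),R=(715,340)).items():
    u,v=195+(a-399)/7,110+b/7
    for z in(103,120,135,150):print(n,z,onz(s,u,v,z).round())
print(read_state()["eef_pos"] if 0 else "")
u,v=410+100/7,170+285/7
for z in(110,135,160):print(z,onz(t,u,v,z).round())
E
```

```text
[[422.36087217 212.02718777]] [[426.64151699 210.62587477]] [[422.63841579 221.60622876]]
L 103 [ 591. -380.  103.]
L 120 [ 602. -367.  120.]
L 135 [ 612. -356.  135.]
L 150 [ 622. -345.  150.]
R 103 [ 567. -285.  103.]
R 120 [ 579. -274.  120.]
R 135 [ 590. -265.  135.]
R 150 [ 600. -256.  150.]

110 [ 589. -261.  110.]
135 [ 588. -255.  135.]
160 [ 586. -250.  160.]
```

{"api": "servo_tool", "payload": {"increments": [{"dx": 0,"dy": 0,"dz": -0.8,"ax": 0,"ay": 0,"az": 0,"claw": -1},{"dx": 0,"dy": 0,"dz": -1.6,"ax": 0,"ay": 0,"az": 0,"claw": -1},{"dx": 0,"dy": 0,"dz": -1.6,"ax": 0,"ay": 0,"az": 0,"claw": 1},{"dx": 0,"dy": 0,"dz": -1.6,"ax": 0,"ay": 0,"az": 0,"claw": 1},{"dx": 0,"dy": 0,"dz": -1.6,"ax": 0,"ay": 0,"az": 0,"claw": 1},{"dx": 0,"dy": 0,"dz": -1.6,"ax": 0,"ay": 0,"az": 0,"claw": 1},{"dx": 0,"dy": 0,"dz": -1.6,"ax": 0,"ay": 0,"az": 0,"claw": 1},{"dx": 0,"dy": 0,"dz": -1.6,"ax": 0,"ay": 0,"az": 0,"claw": 1}]}}

```text
clock: 4.32
eef_pos: [600.7, -311.4, 76.5]
tool_rot: [-1.57, 0.001, -2.887]
force: [1.2, -0.7, 1.0]
width: 30.0
```

{"api": "servo_tool", "payload": {"increments": [{"dx": 0,"dy": 0,"dz": 0,"ax": 0,"ay": 0,"az": 0,"claw": 1},{"dx": 0,"dy": 0,"dz": 0,"ax": 0,"ay": 0,"az": 0,"claw": 1},{"dx": 0,"dy": 0,"dz": 0,"ax": 0,"ay": 0,"az": 0,"claw": 1}]}}

```text
clock: 4.57
eef_pos: [600.7, -311.5, 76.5]
tool_rot: [-1.57, 0.001, -2.887]
force: [1.3, -0.3, 2.6]
width: 29.9
```

```bash
python3 snap.py 4; python3 - <<'E'
from h import *
a=crop(load("top4.pkl"),410,170,57,80,7,"/tmp/a.png");b=crop(load("scene4.pkl"),195,110,57,80,7,"/tmp/b.png")
cv2.imwrite("pics/g4.png",np.hstack([a,b]))
E
```

View pics/g4.png

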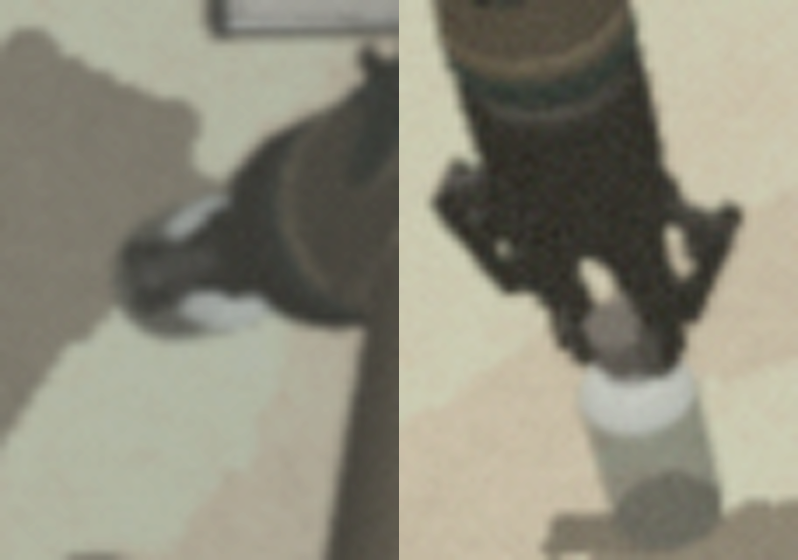

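{"api": "servo_tool", "payload": {"increments": [{"dx": 0,"dy": 0,"dz": 1,"ax": 0,"ay": 0,"az": 0,"claw": 1},{"dx": 0,"dy": 0,"dz": 4,"ax": 0,"ay": 0,"az": 0,"claw": 1},{"dx": 0,"dy": 0,"dz": 8,"ax": 0,"ay": 0,"az": 0,"claw": 1},{"dx": 0,"dy": 0,"dz": 12,"ax": 0,"ay": 0,"az": 0,"claw": 1},{"dx": 0,"dy": 1,"dz": 15,"ax": 0,"ay": 0,"az": 0,"claw": 1},{"dx": -1,"dy": 3,"dz": 17,"ax": 0,"ay": 0,"az": 0,"claw": 1},{"dx": -2,"dy": 6,"dz": 17,"ax": 0,"ay": 0,"az": 0,"claw": 1},{"dx": -3,"dy": 9,"dz": 17,"ax": 0,"ay": 0,"az": 0,"claw": 1}]}}

```text
clock: 5.33
eef_pos: [569.2, -220.8, 247.1]
tool_rot: [-1.57, 0.001, -2.889]
force: [1.0, 1.5, -2.3]
width: 30.1
```

```bash
python3 - <<'E'
from h import *
p=[624.5,115.8,.252]
for L in([27,1.5,76.5],[30,1.5,136.5],[30,1.5,196.5]):print(L,W(p,L).round(1))
R,o=crad(p)
from scipy.spatial.transform import Rotation as Ro
# target tool: y=-zhat, z=-yhat, x=y×z
T=np.c_[np.cross(-R[:,2],-R[:,1]),-R[:,2],-R[:,1]]
C=Ro.from_euler("xyz",[-1.5708,0,-2.887]);print((Ro.from_matrix(T)*C.inv()).as_rotvec(),Ro.from_matrix(T).as_euler("xyz"))
E
```

```text
[27, 1.5, 76.5] [[609.7 113.5 114.8]]
[30, 1.5, 136.5] [[583.2 106.7 168.2]]
[30, 1.5, 196.5] [[554.1  99.2 220.2]]
[ 0.13120856 -0.50689263 -0.00253411] [-1.57079633  0.52359878 -2.88959265]
```

{"api": "servo_tool", "payload": {"increments": [{"dx": 0,"dy": 4,"dz": 0,"ax": 0,"ay": 0,"az": 0,"claw": 1},{"dx": 0,"dy": 8,"dz": 0,"ax": 0.019,"ay": -0.072,"az": 0,"claw": 1},{"dx": -1,"dy": 12,"dz": 0,"ax": 0.037,"ay": -0.145,"az": 0,"claw": 1},{"dx": -1,"dy": 16,"dz": 0,"ax": 0.056,"ay": -0.217,"az": 0,"claw": 1},{"dx": -1,"dy": 20,"dz": 0,"ax": 0.075,"ay": -0.29,"az": 0,"claw": 1},{"dx": -2,"dy": 24,"dz": 0,"ax": 0.094,"ay": -0.362,"az": 0,"claw": 1},{"dx": -2,"dy": 28,"dz": 0,"ax": 0.112,"ay": -0.434,"az": 0,"claw": 1},{"dx": -2.5,"dy": 31,"dz": 0,"ax": 0.131,"ay": -0.507,"az": 0,"claw": 1}]}}

```text
clock: 6.0
eef_pos: [537.9, 77.4, 238.8]
tool_rot: [-1.591, 0.444, -2.881]
force: [-1.9, 0.1, -4.5]
width: 30.1
```

{"api": "servo_tool", "payload": {"increments": [{"dx": 0,"dy": 0,"dz": 0,"ax": 0,"ay": 0,"az": 0,"claw": 1},{"dx": 0,"dy": 0,"dz": 0,"ax": 0,"ay": 0,"az": 0,"claw": 1}]}}

```text
clock: 6.17
eef_pos: [542.7, 70.7, 239.8]
tool_rot: [-1.584, 0.445, -2.883]
force: [0.3, -0.4, -2.8]
width: 29.9
```

```bash
python3 snap.py 5; python3 - <<'E'
from h import *
from cell import *
from scipy.spatial.transform import Rotation as Ro
s=read_state();print(s["eef_pos"],s["tool_rot"],s["qpos"].round(2),s["force"],s["torque"])
M=Ro.from_euler("xyz",s["tool_rot"]).as_matrix();a=M[:,1]
tcp=s["eef_pos"]
def bot(o,ax):
    e1=np.cross(ax,[0,1,0]);e1/=np.linalg.norm(e1);e2=np.cross(ax,e1);th=np.linspace(0,6.3,40)[:,None]
    return [o+ax*h+r*(np.cos(th)*e1+np.sin(th)*e2) for h,r in((0,27),(88,27),(112,16),(134,16))]
p=[624.5,115.8,.252,.1,36]
A=tcp+76.5*a;B=tcp+107.5*a+[0,0,31];print(A,B)
for nm,O in(("A",A),("B",B)):
    overlay(load("top5.pkl"),p,230,140,70,100,5,"/tmp/a.png",bot(O,-a));overlay(load("scene5.pkl"),p,290,120,85,100,5,"/tmp/b.png",bot(O,-a))
    cv2.imwrite(f"pics/t{nm}.png",np.hstack([cv2.imread("/tmp/a.png"),cv2.imread("/tmp/b.png")]))
E
```

```text
[544.73142564  68.40360191 240.60361333] [-1.5827058   0.44790143 -2.88598564] [-0.19  0.25  0.07  2.19 -0.33  0.27 -1.14] [-0.23303439 -0.62582202 -2.84478751] [-0.24971146  0.73552336  0.03185435]
[576.55263878  77.66086836 171.65462195] [589.44750946  81.41217894 174.7145078 ]
```

View pics/tA.png

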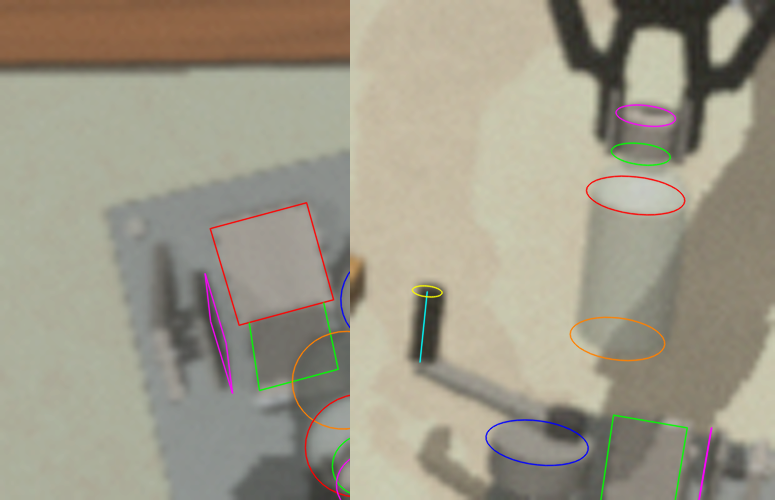

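View pics/tB.png

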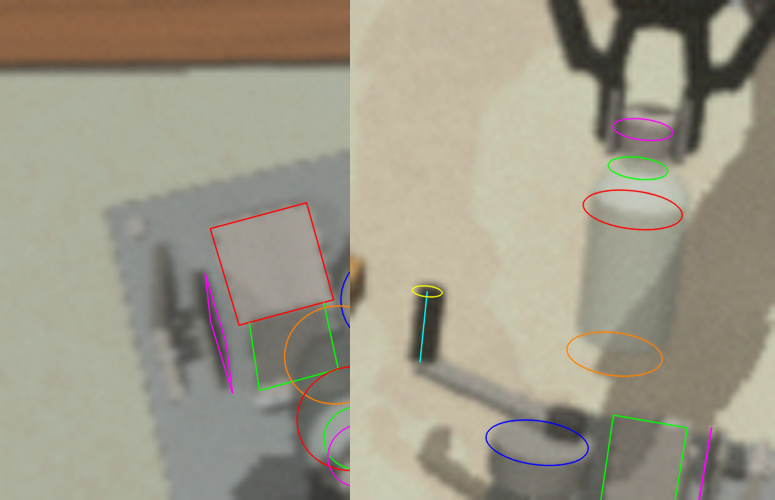

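{"api": "servo_tool", "payload": {"increments": [{"dx": 0,"dy": 0,"dz": 0,"ax": -0.025,"ay": 0.097,"az": 0,"claw": 1},{"dx": 1,"dy": 0,"dz": 0,"ax": -0.025,"ay": 0.097,"az": 0,"claw": 1},{"dx": 2,"dy": 0,"dz": 0,"ax": -0.025,"ay": 0.097,"az": 0,"claw": 1},{"dx": 2,"dy": 0,"dz": 0,"ax": -0.025,"ay": 0.097,"az": 0,"claw": 1}]}}

```text
clock: 6.6
eef_pos: [568.5, 68.3, 241.3]
tool_rot: [-1.583, 0.354, -2.887]
force: [0.3, -0.4, -3.3]
width: 30.1
```

```bash
python3 - <<'E'
from cell import *
s=read_state();print(s["eef_pos"],s["tool_rot"],s["qpos"].round(3))
E
```

```text
[568.5329026   68.34207385 241.29115547] [-1.58253467  0.35414622 -2.88720688] [-0.263  0.31   0.17   2.045 -0.261  0.453 -1.209]
```

```bash
cat >> h.py <<'E'
from scipy.spatial.transform import Rotation as Ro
P0=[624.5,115.8,.252]
def toolR(tilt,yaw=.252):
    T0=np.c_[[-1,0,0],[0,0,-1],[0,-1,0]].astype(float)
    return Ro.from_euler("z",yaw)*Ro.from_euler("y",-tilt)*Ro.from_matrix(T0)
def go(cr,tilt,L=76.5):
    "bottle origin at cradle coords cr, tool tilt: print increments from measured"
    from cell import read_state
    s=read_state();T=toolR(tilt);tcp=W(P0,cr)[0]-L*T.as_matrix()[:,1]
    d=(T*Ro.from_euler("xyz",s["tool_rot"]).inv()).as_rotvec()
    print("tcp",tcp.round(1),"d cm",((tcp-s["eef_pos"])/10).round(2),"rot",d.round(3),"q",s["qpos"].round(2),"F",s["force"].round(1))
    R,o=crad(P0);a=Ro.from_euler("xyz",s["tool_rot"]).as_matrix()[:,1]
    print("bottle now cradle",(R.T@(s["eef_pos"]+L*a-o)).round(1),"axis in cradle",(R.T@-a).round(3))
E
python3 - <<'E'
from h import *
go([32,1.5,50],.43)
E
```

```text
tcp [595.9 110.  163.8] d cm [ 2.73  4.16 -7.75] rot [ 0.008 -0.076 -0.007] q [-0.26  0.31  0.17  2.05 -0.26  0.45 -1.21] F [ 0.3 -0.4 -3.3]
bottle now cradle [ 33.1 -31.  136.3] axis in cradle [ 0.169 -0.013  0.986]
```

{"api": "servo_tool", "payload": {"increments": [{"dx": 0.7,"dy": 1.2,"dz": 0,"ax": 0,"ay": 0,"az": 0,"claw": 1},{"dx": 1.5,"dy": 2.4,"dz": -1,"ax": 0.004,"ay": -0.03,"az": -0.004,"claw": 1},{"dx": 2.2,"dy": 3.6,"dz": -2,"ax": 0.008,"ay": -0.06,"az": -0.007,"claw": 1},{"dx": 2.7,"dy": 4.2,"dz": -3,"ax": 0.008,"ay": -0.076,"az": -0.007,"claw": 1},{"dx": 2.7,"dy": 4.2,"dz": -4.5,"ax": 0.008,"ay": -0.076,"az": -0.007,"claw": 1},{"dx": 2.7,"dy": 4.2,"dz": -6,"ax": 0.008,"ay": -0.076,"az": -0.007,"claw": 1},{"dx": 2.7,"dy": 4.2,"dz": -6,"ax": 0.008,"ay": -0.076,"az": -0.007,"claw": 1},{"dx": 2.7,"dy": 4.2,"dz": -6,"ax": 0.008,"ay": -0.076,"az": -0.007,"claw": 1}]}}

```text
clock: 7.27
eef_pos: [590.4, 109.8, 178.5]
tool_rot: [-1.571, 0.421, -2.891]
force: [-0.6, -0.5, -1.9]
width: 30.2
```

```bash
python3 - <<'E'
from h import *
go([29,1.5,10],.52)
E
```

```text
tcp [606.8 112.8 124.5] d cm [ 1.64  0.3  -5.39] rot [ 0.024 -0.096  0.001] q [-0.48  0.45  0.35  2.13 -0.83  0.24 -0.73] F [-0.6 -0.5 -1.9]
bottle now cradle [34.   2.6 65.4] axis in cradle [0.102 0.    0.995]
```

{"api": "servo_tool", "payload": {"increments": [{"dx": -0.5,"dy": 0,"dz": 2,"ax": 0,"ay": 0,"az": 0,"claw": 1},{"dx": -1,"dy": 0,"dz": 4,"ax": -0.01,"ay": 0.05,"az": 0,"claw": 1},{"dx": -1,"dy": 0,"dz": 7,"ax": -0.025,"ay": 0.1,"az": 0,"claw": 1},{"dx": -1,"dy": -1,"dz": 8,"ax": -0.045,"ay": 0.18,"az": 0,"claw": 1},{"dx": -1,"dy": -4,"dz": 8,"ax": -0.07,"ay": 0.27,"az": 0,"claw": 1},{"dx": 0,"dy": -8,"dz": 8,"ax": -0.09,"ay": 0.36,"az": 0,"claw": 1},{"dx": 0,"dy": -12,"dz": 8,"ax": -0.105,"ay": 0.407,"az": 0,"claw": 1},{"dx": 1,"dy": -16,"dz": 8,"ax": -0.105,"ay": 0.407,"az": 0,"claw": 1}]}}

```text
clock: 7.93
eef_pos: [602.5, -51.2, 259.6]
tool_rot: [-1.569, -0.0, -2.888]
force: [1.1, -0.0, -3.0]
width: 29.8
```

```bash
python3 - <<'E'
from h import *
go([29,1.5,10],0)
print(read_state()) if 0 else 0
E
```

```text
tcp [643.6 122.3 134.7] d cm [  4.11  17.35 -12.49] rot [ 0.002  0.    -0.002] q [-0.4   0.59  0.74  1.58 -0.43  1.13 -0.88] F [ 1.1 -0.  -3. ]
bottle now cradle [  19.5 -156.4  159.7] axis in cradle [0.5   0.002 0.866]
```

{"api": "servo_tool", "payload": {"increments": [{"dx": 0.5,"dy": -4,"dz": 0,"ax": 0,"ay": 0,"az": 0,"claw": 1},{"dx": 1,"dy": -8,"dz": -1,"ax": 0,"ay": 0,"az": 0,"claw": 1},{"dx": 2,"dy": -12,"dz": -3,"ax": 0,"ay": 0,"az": 0,"claw": 1},{"dx": 2.5,"dy": -15.5,"dz": -5,"ax": 0,"ay": 0,"az": 0,"claw": 1},{"dx": 2.5,"dy": -17.5,"dz": -8,"ax": 0,"ay": 0,"az": 0,"claw": 1},{"dx": 2.5,"dy": -17.5,"dz": -11,"ax": 0,"ay": 0,"az": 0,"claw": 1},{"dx": 2.5,"dy": -17.5,"dz": -14,"ax": 0,"ay": 0,"az": 0,"claw": 1},{"dx": 2.5,"dy": -17.5,"dz": -15.5,"ax": 0,"ay": 0,"az": 0,"claw": 1}]}}

```text
clock: 8.6
eef_pos: [623.1, -225.2, 101.0]
tool_rot: [-1.574, -0.002, -2.893]
force: [-0.4, 1.2, -3.5]
width: 30.1
```

{"api": "servo_tool", "payload": {"increments": [{"dx": 0,"dy": 0,"dz": 0,"ax": 0,"ay": 0,"az": 0,"claw": 1},{"dx": 0,"dy": 0,"dz": 0,"ax": 0,"ay": 0,"az": 0,"claw": 1}]}}

```text
clock: 8.77
eef_pos: [625.4, -225.0, 104.8]
tool_rot: [-1.572, 0.001, -2.891]
force: [1.3, -0.3, -2.3]
width: 29.9
```

```bash
python3 - <<'E'
from h import *
from cell import *
s=read_state();print(s["eef_pos"],s["tool_rot"],s["qpos"].round(3),s["force"])
E
```

```text
[ 625.39920173 -224.97602939  104.75269468] [-1.57195783e+00  1.44326817e-03 -2.89061191e+00] [-0.03   0.833  0.611  1.57  -0.565  0.921 -0.543] [ 1.31554968 -0.33933188 -2.32421733]
```

{"api": "servo_tool", "payload": {"increments": [{"dx": 0,"dy": 0,"dz": -1.2,"ax": 0,"ay": 0,"az": 0,"claw": 1},{"dx": 0,"dy": 0,"dz": -2.1,"ax": 0,"ay": 0,"az": 0,"claw": 1},{"dx": 0,"dy": 0,"dz": -2.5,"ax": 0,"ay": 0,"az": 0,"claw": 1},{"dx": 0,"dy": 0,"dz": -2.7,"ax": 0,"ay": 0,"az": 0,"claw": 1},{"dx": 0,"dy": 0,"dz": -2.8,"ax": 0,"ay": 0,"az": 0,"claw": 1},{"dx": 0,"dy": 0,"dz": -2.8,"ax": 0,"ay": 0,"az": 0,"claw": 1}]}}

```text
clock: 9.27
eef_pos: [626.4, -223.5, 77.5]
tool_rot: [-1.572, 0.003, -2.888]
force: [0.2, 1.3, -3.0]
width: 30.2
```

{"api": "servo_tool", "payload": {"increments": [{"dx": 0,"dy": 0,"dz": -0.1,"ax": 0,"ay": 0,"az": 0,"claw": 1},{"dx": 0,"dy": 0,"dz": -0.1,"ax": 0,"ay": 0,"az": 0,"claw": 1}]}}

```text
clock: 9.43
eef_pos: [626.5, -223.6, 76.7]
tool_rot: [-1.572, 0.004, -2.888]
force: [-1.0, 0.1, -1.9]
width: 30.0
```

Near touching. Open, then tilt in place about the grasp point.

{"api": "servo_tool", "payload": {"increments": [{"dx": 0,"dy": 0,"dz": -0.1,"ax": 0,"ay": 0,"az": 0,"claw": 1},{"dx": 0,"dy": 0,"dz": -0.1,"ax": 0,"ay": 0,"az": 0,"claw": -1},{"dx": 0,"dy": 0,"dz": -0.1,"ax": 0,"ay": 0,"az": 0,"claw": -1},{"dx": 0,"dy": 0,"dz": -0.1,"ax": 0,"ay": 0,"az": 0,"claw": -1},{"dx": 0,"dy": 0,"dz": -0.1,"ax": 0,"ay": 0,"az": 0,"claw": -1},{"dx": -0.5,"dy": -0.1,"dz": 0.1,"ax": -0.025,"ay": 0.1,"az": 0,"claw": -1},{"dx": -1,"dy": -0.2,"dz": 0.1,"ax": -0.05,"ay": 0.2,"az": 0,"claw": -1},{"dx": -1.7,"dy": -0.4,"dz": 0.3,"ax": -0.087,"ay": 0.339,"az": 0,"claw": -1}]}}

```text
clock: 10.1
eef_pos: [609.0, -228.5, 81.6]
tool_rot: [-1.571, -0.331, -2.891]
force: [0.7, -1.1, -1.0]
width: 85.6
```

{"api": "servo_tool", "payload": {"increments": [{"dx": 0,"dy": 0,"dz": 0,"ax": 0,"ay": 0,"az": 0,"claw": -1}]}}

```text
clock: 10.18
eef_pos: [612.4, -223.9, 75.5]
tool_rot: [-1.575, -0.332, -2.88]
force: [0.6, 3.0, -0.9]
width: 85.1
```

```bash
python3 snap.py 6; python3 - <<'E'
from h import *
from cell import *
s=read_state();print(s["eef_pos"],s["tool_rot"],s["qpos"].round(3),s["force"])
t=load("top6.pkl");sc=load("scene6.pkl")
print(proj(t,[625,-225,126])[0],proj(sc,[625,-225,126])[0])
a=crop(t,380,160,57,80,7,"/tmp/a.png");b=crop(sc,210,110,57,80,7,"/tmp/b.png")
cv2.imwrite("pics/g6.png",np.hstack([a,b]))
E
```

```text
[ 609.52208399 -226.94542051   77.71836851] [-1.5734842  -0.32788627 -2.88570572] [-0.09   1.038  0.702  1.294 -0.415  1.26  -0.723] [-0.28916185 -0.736891    1.02538484]
[411.8639738 197.1672814] [245.37892411 172.61275951]
```

View pics/g6.png

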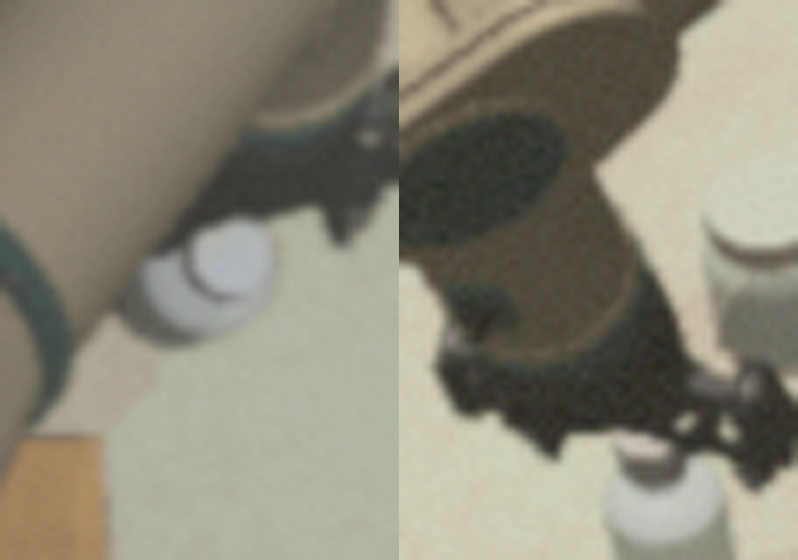

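```bash
python3 - <<'E'
from h import *
t=load("top6.pkl")
print(onz(t,413.1,196.9,134),proj(t,[635,-268,119]))
E
```

```text
[ 624.89875778 -226.774815    134.        ] [[427.22433305 193.5260007 ]]
```

{"api": "servo_tool", "payload": {"increments": [{"dx": 0,"dy": 0,"dz": 0,"ax": 0,"ay": 0,"az": 0,"claw": 1},{"dx": 0,"dy": 0,"dz": 0,"ax": 0,"ay": 0,"az": 0,"claw": 1},{"dx": 0,"dy": 0,"dz": 0,"ax": 0,"ay": 0,"az": 0,"claw": 1},{"dx": 0,"dy": 0,"dz": 0,"ax": 0,"ay": 0,"az": 0,"claw": 1},{"dx": 0,"dy": 0,"dz": 0,"ax": 0,"ay": 0,"az": 0,"claw": 1},{"dx": 0,"dy": 0,"dz": 0,"ax": 0,"ay": 0,"az": 0,"claw": 1},{"dx": 0,"dy": 0,"dz": 0,"ax": 0,"ay": 0,"az": 0,"claw": 1},{"dx": 0,"dy": 0,"dz": 0,"ax": 0,"ay": 0,"az": 0,"claw": 1}]}}

```text
clock: 10.95
eef_pos: [609.3, -228.3, 80.8]
tool_rot: [-1.572, -0.327, -2.889]
force: [-0.9, -0.5, 6.5]
width: 30.1
```

```bash
python3 snap.py 7; python3 - <<'E'
from h import *
from cell import *
s=read_state();print(s["eef_pos"],s["tool_rot"],s["qpos"].round(3),s["force"],s["width"])
t=load("top7.pkl");sc=load("scene7.pkl")
a=crop(t,380,160,57,80,7,"/tmp/a.png");b=crop(sc,210,130,57,80,7,"/tmp/b.png")
cv2.imwrite("pics/g7.png",np.hstack([a,b]))
E
```

```text
[ 609.33143057 -228.25505533   80.78065871] [-1.5719458  -0.32747715 -2.88859582] [-0.089  1.035  0.704  1.293 -0.413  1.264 -0.724] [-1.18914365 -0.63869492  6.87755162] 30.52185265122661
```

View pics/g7.png

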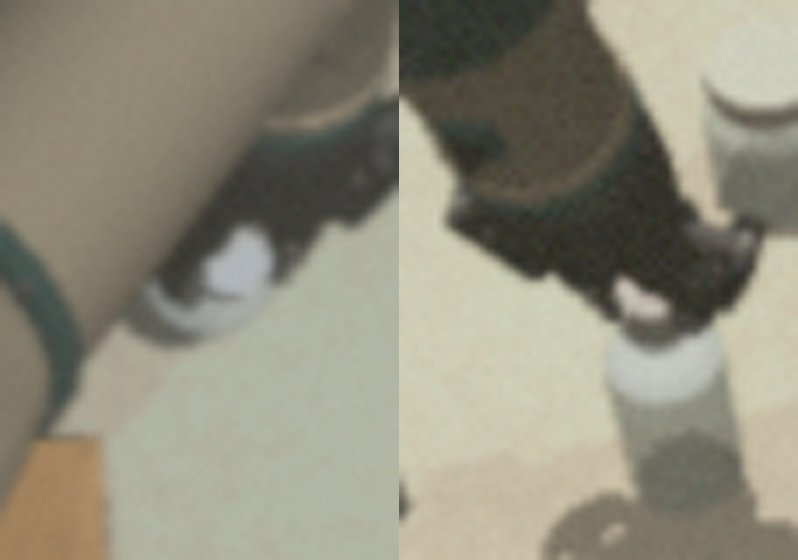

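```bash
cat >> h.py <<'E'
_M=Ro.from_euler("xyz",[-1.5719,-.3275,-2.8886]).as_matrix()
OT=_M.T@(np.array([625.8,-225.,0])-[609.3,-228.3,80.8]); AT=_M.T@np.array([0,0,1.])
def go2(cr,ps=None):
    from cell import read_state
    s=read_state();R,o=crad(P0)
    # tool rotation s.t. axis->zhat; take _M rotated by tilt about yhat after yaw alignment
    T=Ro.from_rotvec(-np.pi/6*R[:,1])*Ro.from_matrix(_M)
    M=T.as_matrix();tcp=W(P0,cr)[0]-M@OT;C=Ro.from_euler("xyz",s["tool_rot"])
    d=(T*C.inv()).as_rotvec()
    print("tcp",tcp.round(1),"d cm",((tcp-s["eef_pos"])/10).round(2),"rot",d.round(3),"q",s["qpos"].round(2),"F",s["force"].round(1),"w",s["width"])
    m=C.as_matrix();print("bottle cradle",(R.T@(s["eef_pos"]+m@OT-o)).round(1),"axis",(R.T@(m@AT)).round(3))
    return s["eef_pos"]+m@OT,m@AT
E
python3 - <<'E'
from h import *
for z in(0,60,130):go2([30,1.5,z])
E
```

```text
tcp [595.8 110.9 111.6] d cm [-1.35 33.92  3.08] rot [ 0.131 -0.507 -0.   ] q [-0.09  1.03  0.7   1.29 -0.41  1.26 -0.72] F [-1.2 -0.6  6.9] w 30.52185265122661
bottle cradle [ -90.  -330.3   11.5] axis [ 0.5   -0.     0.866]
tcp [566.8 103.4 163.5] d cm [-4.25 33.17  8.28] rot [ 0.131 -0.507 -0.   ] q [-0.09  1.03  0.7   1.29 -0.41  1.26 -0.72] F [-1.2 -0.6  6.9] w 30.52185265122661
bottle cradle [ -90.  -330.3   11.5] axis [ 0.5   -0.     0.866]
tcp [532.9  94.7 224.2] d cm [-7.64 32.3  14.34] rot [ 0.131 -0.507 -0.   ] q [-0.09  1.03  0.7   1.29 -0.41  1.26 -0.72] F [-1.2 -0.6  6.9] w 30.52185265122661
bottle cradle [ -90.  -330.3   11.5] axis [ 0.5   -0.     0.866]
```

{"api": "servo_tool", "payload": {"increments": [{"dx": 0,"dy": 0,"dz": 2,"ax": 0,"ay": 0,"az": 0,"claw": 1},{"dx": 0,"dy": 0,"dz": 5,"ax": 0,"ay": 0,"az": 0,"claw": 1},{"dx": 0,"dy": 0,"dz": 9,"ax": 0,"ay": 0,"az": 0,"claw": 1},{"dx": 0,"dy": 1,"dz": 13,"ax": 0,"ay": 0,"az": 0,"claw": 1},{"dx": 0,"dy": 4,"dz": 16,"ax": 0.02,"ay": -0.07,"az": 0,"claw": 1},{"dx": 0,"dy": 8,"dz": 17,"ax": 0.04,"ay": -0.14,"az": 0,"claw": 1},{"dx": 0,"dy": 12,"dz": 17,"ax": 0.055,"ay": -0.21,"az": 0,"claw": 1},{"dx": 0,"dy": 16,"dz": 17,"ax": 0.075,"ay": -0.28,"az": 0,"claw": 1}]}}

```text
clock: 11.72
eef_pos: [609.4, -65.8, 250.1]
tool_rot: [-1.576, -0.033, -2.888]
force: [1.1, 0.9, -2.3]
width: 30.4
```

```bash
python3 - <<'E'
from h import *
go2([31,1.5,110])
E
```

```text
tcp [543.4  97.4 207.3] d cm [-6.6  16.32 -4.28] rot [ 0.053 -0.223 -0.001] q [-0.37  0.65  0.76  1.54 -0.45  1.18 -0.84] F [ 1.1  0.9 -2.3] w 30.381958978346447
bottle cradle [  53.7 -172.7  133.7] axis [ 0.227 -0.004  0.974]
```

{"api": "servo_tool", "payload": {"increments": [{"dx": -1,"dy": 4,"dz": 0,"ax": 0.01,"ay": -0.05,"az": 0,"claw": 1},{"dx": -2,"dy": 8,"dz": 0,"ax": 0.025,"ay": -0.1,"az": 0,"claw": 1},{"dx": -4,"dy": 12,"dz": 0,"ax": 0.04,"ay": -0.16,"az": 0,"claw": 1},{"dx": -5.5,"dy": 15,"dz": -1,"ax": 0.054,"ay": -0.223,"az": 0,"claw": 1},{"dx": -6.6,"dy": 16.3,"dz": -3,"ax": 0.054,"ay": -0.223,"az": 0,"claw": 1},{"dx": -6.6,"dy": 16.3,"dz": -4.3,"ax": 0.054,"ay": -0.223,"az": 0,"claw": 1},{"dx": -6.6,"dy": 16.3,"dz": -4.3,"ax": 0.054,"ay": -0.223,"az": 0,"claw": 1},{"dx": -6.6,"dy": 16.3,"dz": -4.3,"ax": 0.054,"ay": -0.223,"az": 0,"claw": 1}]}}

```text
clock: 12.38
eef_pos: [542.7, 95.2, 206.0]
tool_rot: [-1.571, 0.19, -2.887]
force: [0.1, -0.4, -2.5]
width: 30.1
```

```bash
python3 snap.py 8; python3 - <<'E'
from h import *
O,ax=go2([30,1.5,50])
def bot(o,ax):
    e1=np.cross(ax,[0,1,0]);e1/=np.linalg.norm(e1);e2=np.cross(ax,e1);th=np.linspace(0,6.3,40)[:,None]
    return [o+ax*h+r*(np.cos(th)*e1+np.sin(th)*e2) for h,r in((0,27),(88,27),(112,16),(134,16))]
p=[624.5,115.8,.252,.1,36]
overlay(load("top8.pkl"),p,230,140,70,100,5,"/tmp/a.png",bot(O,ax));overlay(load("scene8.pkl"),p,290,130,85,100,5,"/tmp/b.png",bot(O,ax))
cv2.imwrite("pics/g8.png",np.hstack([cv2.imread("/tmp/a.png"),cv2.imread("/tmp/b.png")]))
E
```

```text
tcp [571.6 104.7 154.9] d cm [ 2.71  1.04 -5.24] rot [ 0.002 -0.003  0.   ] q [-0.73  0.47  0.74  1.99 -0.57  0.67 -0.96] F [ 0.3 -1.3 -3.2] w 30.148434151906244
bottle cradle [ 31.   -1.9 109.8] axis [0.003 0.001 1.   ]
```

View pics/g8.png

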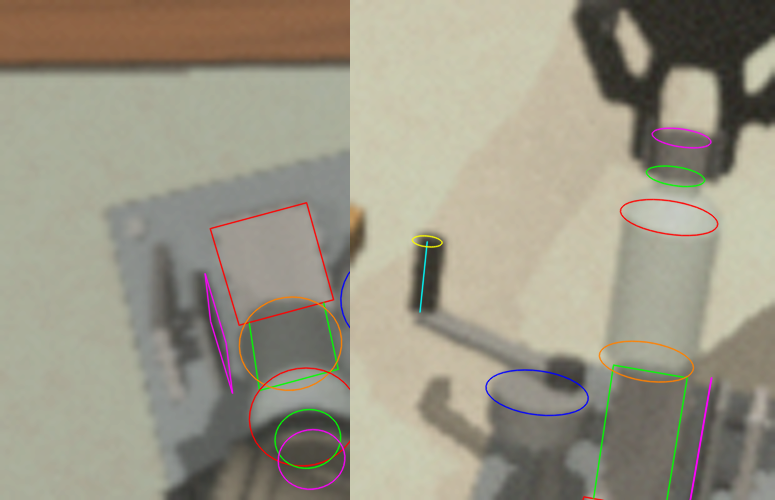

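{"api": "servo_tool", "payload": {"increments": [{"dx": 0.3,"dy": 0.3,"dz": -0.7,"ax": 0,"ay": 0,"az": 0,"claw": 1},{"dx": 0.9,"dy": 0.5,"dz": -1.7,"ax": 0,"ay": 0,"az": 0,"claw": 1},{"dx": 1.6,"dy": 0.7,"dz": -3,"ax": 0,"ay": 0,"az": 0,"claw": 1},{"dx": 2.2,"dy": 0.9,"dz": -4.2,"ax": 0,"ay": 0,"az": 0,"claw": 1},{"dx": 2.7,"dy": 1,"dz": -5.2,"ax": 0,"ay": 0,"az": 0,"claw": 1},{"dx": 2.7,"dy": 1,"dz": -5.2,"ax": 0,"ay": 0,"az": 0,"claw": 1},{"dx": 2.7,"dy": 1,"dz": -5.2,"ax": 0,"ay": 0,"az": 0,"claw": 1}]}}

```text
clock: 13.07
eef_pos: [570.3, 105.0, 153.6]
tool_rot: [-1.571, 0.19, -2.888]
force: [0.2, -0.3, -3.0]
width: 30.1
```

```bash
python3 snap.py 9; cat > ov.py <<'E'
import sys
from h import *
n=sys.argv[1];O,ax=go2(eval(sys.argv[2]))
def bot(o,ax):
    e1=np.cross(ax,[0,1,0]);e1/=np.linalg.norm(e1);e2=np.cross(ax,e1);th=np.linspace(0,6.3,40)[:,None]
    return [o+ax*h+r*(np.cos(th)*e1+np.sin(th)*e2) for h,r in((0,27),(88,27),(112,16),(134,16))]
p=[624.5,115.8,.252,.1,36]
overlay(load(f"top{n}.pkl"),p,240,150,70,90,6,"/tmp/a.png",bot(O,ax));overlay(load(f"scene{n}.pkl"),p,310,160,60,90,6,"/tmp/b.png",bot(O,ax))
crop(load(f"scene{n}.pkl"),310,160,60,90,6,"/tmp/c.png")
cv2.imwrite(f"pics/g{n}.png",np.hstack([cv2.imread("/tmp/a.png")[:,:],cv2.imread("/tmp/b.png")]))
E
python3 ov.py 9 [29,1.5,10]
```

```text
tcp [590.2 109.5 119.7] d cm [ 1.98  0.45 -3.49] rot [ 0.001 -0.005 -0.001] q [-0.65  0.58  0.64  1.98 -0.67  0.59 -0.89] F [ 0.2 -0.9 -2.7] w 29.82989091548388
bottle cradle [28.4  2.2 50.3] axis [ 0.005 -0.     1.   ]
```

View pics/g9.png

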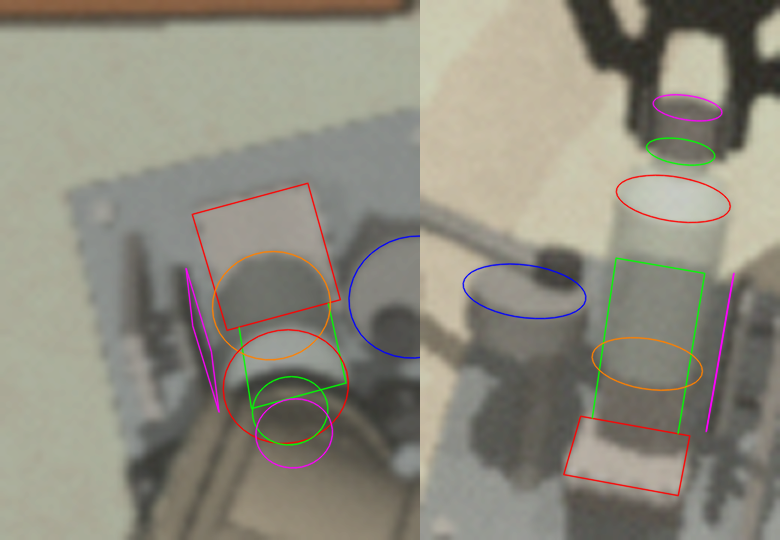

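{"api": "servo_tool", "payload": {"increments": [{"dx": 0.4,"dy": 0.1,"dz": -0.7,"ax": 0,"ay": 0,"az": 0,"claw": 1},{"dx": 0.8,"dy": 0.2,"dz": -1.4,"ax": 0,"ay": 0,"az": 0,"claw": 1},{"dx": 1.2,"dy": 0.2,"dz": -2.1,"ax": 0,"ay": 0,"az": 0,"claw": 1},{"dx": 1.6,"dy": 0.3,"dz": -2.8,"ax": 0,"ay": 0,"az": 0,"claw": 1},{"dx": 1.9,"dy": 0.4,"dz": -3.3,"ax": 0,"ay": 0,"az": 0,"claw": 1},{"dx": 2,"dy": 0.4,"dz": -3.5,"ax": 0,"ay": 0,"az": 0,"claw": 1},{"dx": 2,"dy": 0.4,"dz": -3.5,"ax": 0,"ay": 0,"az": 0,"claw": 1},{"dx": 2,"dy": 0.4,"dz": -3.5,"ax": 0,"ay": 0,"az": 0,"claw": 1}]}}

```text
clock: 13.83
eef_pos: [590.2, 109.2, 119.3]
tool_rot: [-1.571, 0.191, -2.887]
force: [-0.7, -0.4, -2.4]
width: 29.7
```

```bash
python3 snap.py 10; python3 ov.py 10 [28,1.5,2]
```

```text
tcp [593.2 110.2 112.3] d cm [ 0.29  0.09 -0.74] rot [ 0.001 -0.004 -0.001] q [-0.6   0.64  0.58  1.95 -0.73  0.54 -0.85] F [-0.2 -0.4 -2.8] w 30.02269658490203
bottle cradle [28.7  1.4  9.8] axis [ 0.004 -0.001  1.   ]
```

View pics/g10.png

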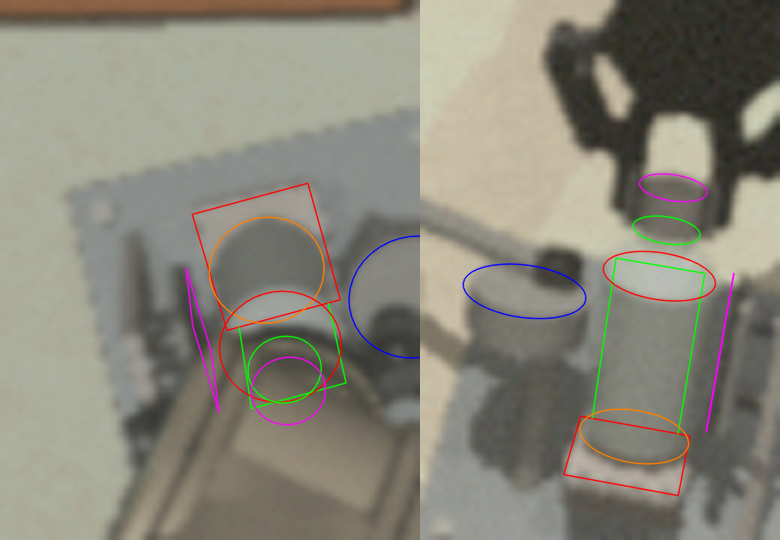

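{"api": "servo_tool", "payload": {"increments": [{"dx": 0.1,"dy": 0,"dz": -0.25,"ax": 0,"ay": 0,"az": 0,"claw": 1},{"dx": 0.2,"dy": 0,"dz": -0.5,"ax": 0,"ay": 0,"az": 0,"claw": 1},{"dx": 0.3,"dy": 0.1,"dz": -0.7,"ax": 0,"ay": 0,"az": 0,"claw": 1},{"dx": 0.3,"dy": 0.1,"dz": -0.75,"ax": 0,"ay": 0,"az": 0,"claw": 1},{"dx": 0.3,"dy": 0.1,"dz": -0.75,"ax": 0,"ay": 0,"az": 0,"claw": 1}]}}

```text
clock: 14.35
eef_pos: [593.3, 110.6, 111.7]
tool_rot: [-1.572, 0.191, -2.887]
force: [0.7, 1.2, -2.6]
width: 30.1
```

```bash
python3 - <<'E'
from h import *
go2([27.5,1.5,0])
E
```

```text
tcp [593.7 110.4 110.3] d cm [ 0.04 -0.02 -0.14] rot [ 0.001 -0.005 -0.002] q [-0.59  0.66  0.56  1.95 -0.74  0.53 -0.84] F [ 0.7  1.2 -2.6] w 30.079123041523008
bottle cradle [27.5  1.9  1.3] axis [ 0.005 -0.001  1.   ]
```

{"api": "servo_tool", "payload": {"increments": [{"dx": 0.05,"dy": 0,"dz": -0.1,"ax": 0,"ay": 0,"az": 0,"claw": 1},{"dx": 0.1,"dy": 0,"dz": -0.2,"ax": 0,"ay": 0,"az": 0,"claw": 1},{"dx": 0.1,"dy": 0,"dz": -0.2,"ax": 0,"ay": 0,"az": 0,"claw": 1}]}}

```text
clock: 14.6
eef_pos: [593.3, 110.5, 110.4]
tool_rot: [-1.573, 0.19, -2.887]
force: [-5.1, 0.1, 6.1]
width: 29.9
```

{"api": "servo_tool", "payload": {"increments": [{"dx": 0,"dy": 0,"dz": 0,"ax": 0,"ay": 0,"az": 0,"claw": 0.2},{"dx": 0,"dy": 0,"dz": 0,"ax": 0,"ay": 0,"az": 0,"claw": -0.5},{"dx": 0,"dy": 0,"dz": 0,"ax": 0,"ay": 0,"az": 0,"claw": -1},{"dx": 0,"dy": 0,"dz": 0,"ax": 0,"ay": 0,"az": 0,"claw": -1},{"dx": 0,"dy": 0,"dz": 0,"ax": 0,"ay": 0,"az": 0,"claw": -1},{"dx": 0,"dy": 0,"dz": 0,"ax": 0,"ay": 0,"az": 0,"claw": -1}]}}

```text
clock: 15.1
eef_pos: [594.4, 110.4, 110.0]
tool_rot: [-1.571, 0.192, -2.887]
force: [0.8, 0.8, 0.3]
width: 85.6
```

```bash
python3 snap.py 11; python3 ov.py 11 [27,1.5,0]
```

```text
tcp [593.3 110.3 110.1] d cm [-0.1  -0.01  0.02] rot [ 0.001 -0.005 -0.001] q [-0.59  0.66  0.56  1.95 -0.75  0.53 -0.84] F [0.1 0.1 0.3] w 85.89242133375163
bottle cradle [27.4  1.5 -0.7] axis [ 0.005 -0.001  1.   ]
```

View pics/g11.png

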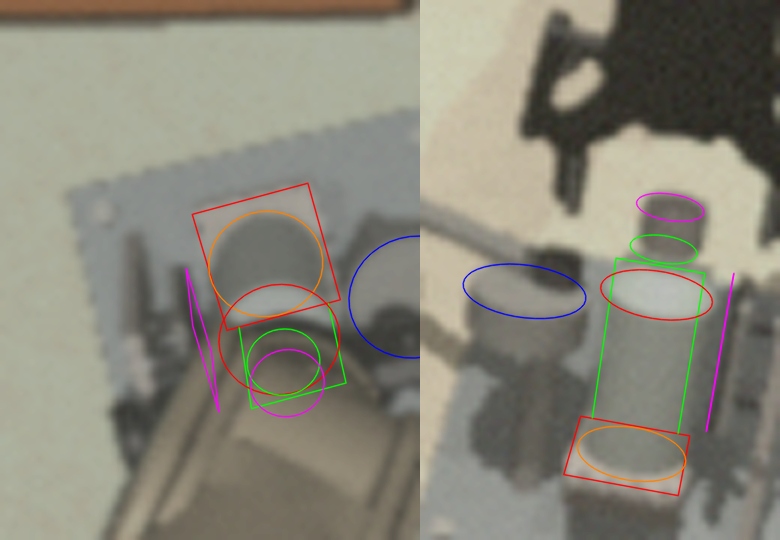

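{"api": "servo_tool", "payload": {"increments": [{"dx": -0.4,"dy": -0.1,"dz": 2,"ax": 0,"ay": 0,"az": 0,"claw": -1},{"dx": -0.8,"dy": -0.2,"dz": 4,"ax": 0,"ay": 0,"az": 0,"claw": -1},{"dx": -1.5,"dy": -0.4,"dz": 8,"ax": 0,"ay": 0,"az": 0,"claw": -1},{"dx": -2.2,"dy": -0.6,"dz": 12,"ax": 0,"ay": 0,"az": 0,"claw": -1},{"dx": -4,"dy": -2,"dz": 15,"ax": 0,"ay": 0,"az": 0,"claw": -1},{"dx": -7,"dy": -5,"dz": 15,"ax": 0,"ay": 0,"az": 0,"claw": 1},{"dx": -10,"dy": -8,"dz": 15,"ax": 0,"ay": 0,"az": 0,"claw": 1},{"dx": -12,"dy": -11,"dz": 15,"ax": 0,"ay": 0,"az": 0,"claw": 1}]}}

```text
clock: 15.87
eef_pos: [471.8, 0.1, 260.0]
tool_rot: [-1.573, 0.191, -2.886]
force: [0.2, -0.9, 0.2]
width: 51.8
```

```bash
python3 snap.py 12; python3 - <<'E'
from h import *
from cell import *
s=read_state();print(s["eef_pos"],s["tool_rot"],s["qpos"].round(2),s["force"].round(1),s["width"])
def bot(o,ax):
    e1=np.cross(ax,[0,1,0]);e1/=np.linalg.norm(e1);e2=np.cross(ax,e1);th=np.linspace(0,6.3,40)[:,None]
    return [o+ax*h+r*(np.cos(th)*e1+np.sin(th)*e2) for h,r in((0,27),(88,27),(112,16),(134,16))]
p=[624.5,115.8,.252,.1,36];R,o=crad(p)
B=bot(W(p,[27,1.5,0])[0],R[:,2])
overlay(load("top12.pkl"),p,240,150,65,100,6,"/tmp/a.png",B);overlay(load("scene12.pkl"),p,310,160,65,100,6,"/tmp/b.png",B)
cv2.imwrite(f"pics/g12.png",np.hstack([cv2.imread("/tmp/a.png")[:,:],cv2.imread("/tmp/b.png")]))
a=crop(load("top12.pkl"),240,150,65,100,6,"/tmp/a.png");b=crop(load("scene12.pkl"),310,160,65,100,6,"/tmp/b.png")
cv2.imwrite(f"pics/g12r.png",np.hstack([a,b]))
E
```

```text
[470.65178966  -4.13378387 260.35068557] [-1.5735185   0.19098851 -2.89571234] [-0.7   0.27  0.87  2.09 -0.42  0.73 -0.89] [0.2 0.4 0.3] 36.26971323603544
```

View pics/g12.png

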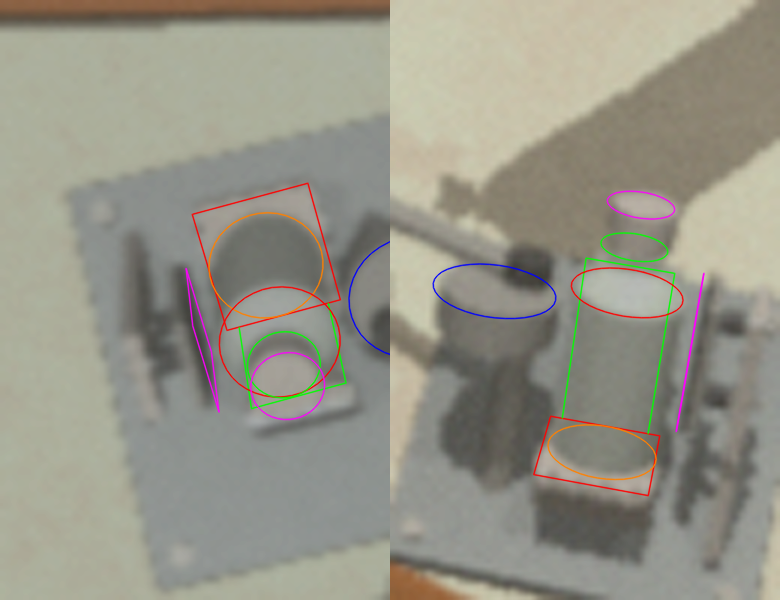

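View pics/g12r.png

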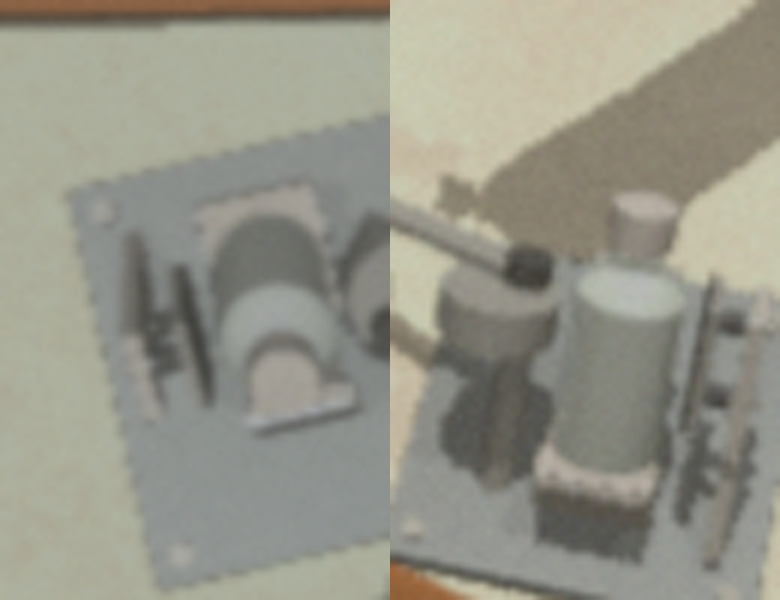

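```bash
cat >> h.py <<'E'
from scipy.optimize import brentq
def qfor(yb,x=27):
    f=lambda q:np.hypot(x-14-16*np.cos(q-np.radians(50)),yb+51-16*np.sin(q-np.radians(50)))-57
    return brentq(f,0,1.9) if f(0)*f(1.9)<0 else None
A0=toolR(.19)
def stick(q,D=20.5,phi=None,h=110):
    R,o=crad(P0);a=A0.as_matrix()[:,1]
    ang=np.radians(325)+q;t=np.array([np.cos(ang),np.sin(ang),0])
    S=W(P0,np.array(pol(q,132))-D*t)[0]
    L=(132-h)/(-(R[:,2]@a))+31
    if phi is None: phi=(ang-2*np.pi)
    return S+L*a, Ro.from_rotvec(-a*phi)*A0
def rel(q,D=20.5,phi=None,h=110,base=None):
    from cell import read_state
    s=read_state();tcp,T=stick(q,D,phi,h);C=Ro.from_euler("xyz",s["tool_rot"])
    print(f"q={q} tcp",tcp.round(1),"d",((tcp-s["eef_pos"])/10).round(2),"rot",(T*C.inv()).as_rotvec().round(3))
E
python3 - <<'E'
from h import *
for py in(35,36.5,38):print(py,[qfor(py+d-27) for d in(0,3,5,7)])
for q in(-.3,-.1,.1,.3,.5,.8,1.1,1.4):rel(q)
E
```

```text
35 [1.0025331711944165, 1.1932456396247066, 1.326641739958735, 1.47010564826478]
36.5 [1.096996945269031, 1.292567202143111, 1.4329383832999267, 1.5891367008118962]
38 [1.1932456396247066, 1.3967238078855055, 1.5479801723237536, 1.7258353864803706]
q=-0.3 tcp [524.3 -15.6  53.3] d [  5.37  -1.14 -20.71] rot [ 0.164  0.044 -0.889]
q=-0.1 tcp [539.2 -31.1  59.4] d [  6.85  -2.7  -20.1 ] rot [ 0.127  0.034 -0.692]
q=0.1 tcp [556.3 -43.2  67.2] d [  8.56  -3.9  -19.32] rot [ 0.091  0.025 -0.496]
q=0.3 tcp [574.9 -51.3  76.4] d [ 10.43  -4.72 -18.39] rot [ 0.054  0.015 -0.3  ]
q=0.5 tcp [594.4 -55.2  86.7] d [ 12.37  -5.1  -17.36] rot [ 0.017  0.006 -0.103]
q=0.8 tcp [623.3 -52.7 103.3] d [ 15.27  -4.86 -15.71] rot [-0.037 -0.009  0.191]
q=1.1 tcp [649.8 -40.6 119.8] d [ 17.91  -3.64 -14.05] rot [-0.092 -0.023  0.486]
q=1.4 tcp [671.3 -19.9 134.8] d [ 20.06  -1.57 -12.55] rot [-0.147 -0.038  0.78 ]
```

```bash
sed -i 's/^A0=.*/A0=toolR(.08)/' h.py; python3 - <<'E'
from h import *
for q in(-.2,):rel(q,phi=-.4)
E
```

```text
q=-0.2 tcp [525.8 -25.2  54.2] d [  5.51  -2.1  -20.61] rot [ 0.023  0.119 -0.391]
```

{"api": "servo_tool", "payload": {"increments": [{"dx": 1,"dy": 0,"dz": 0,"ax": 0.005,"ay": 0.03,"az": -0.1,"claw": 1},{"dx": 2,"dy": -0.5,"dz": -2,"ax": 0.01,"ay": 0.06,"az": -0.2,"claw": 1},{"dx": 3.5,"dy": -1,"dz": -5,"ax": 0.017,"ay": 0.09,"az": -0.3,"claw": 1},{"dx": 5.2,"dy": -2.5,"dz": -8,"ax": 0.023,"ay": 0.119,"az": -0.391,"claw": 1},{"dx": 5.2,"dy": -2.5,"dz": -10,"ax": 0.023,"ay": 0.119,"az": -0.391,"claw": 1},{"dx": 5.2,"dy": -2.5,"dz": -10,"ax": 0.023,"ay": 0.119,"az": -0.391,"claw": 1}]}}

```text
clock: 16.47
eef_pos: [524.6, -24.6, 155.7]
tool_rot: [-1.599, 0.067, 3.0]
force: [-0.6, 0.6, -0.8]
width: -0.1
```

```bash
python3 snap.py 13; python3 - <<'E'
from h import *
from cell import *
s=read_state();print(s["eef_pos"],s["tool_rot"],s["qpos"].round(2),s["force"].round(1),s["width"])
rel(-.2,phi=-.4)
M=Ro.from_euler("xyz",s["tool_rot"]).as_matrix();tip=s["eef_pos"]-31*M[:,1]
ln=np.array([tip,tip-60*M[:,1]])
p=[624.5,115.8,.252,.1,36.5]
overlay(load("top13.pkl"),p,270,150,100,100,4,"/tmp/a.png",[ln]);overlay(load("scene13.pkl"),p,270,130,100,100,4,"/tmp/b.png",[ln])
cv2.imwrite(f"pics/g13.png",np.hstack([cv2.imread("/tmp/a.png")[:,:],cv2.imread("/tmp/b.png")]))
E
```

```text
[525.75247307 -24.4570788  159.55359539] [-1.60090238  0.07273308  3.00052731] [-0.52  0.59  0.8   1.99 -0.68  0.75 -1.02] [0.  0.4 0.1] 0.051973338343891735
q=-0.2 tcp [525.8 -25.2  54.2] d [  0.    -0.07 -10.53] rot [ 0.001 -0.001 -0.008]
```

View pics/g13.png

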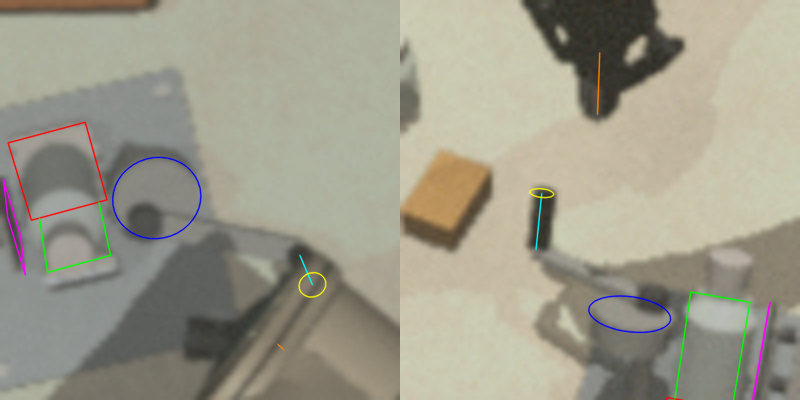

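{"api": "servo_tool", "payload": {"increments": [{"dx": 0,"dy": 0,"dz": -3,"ax": 0,"ay": 0,"az": 0,"claw": 1},{"dx": 0,"dy": 0,"dz": -6,"ax": 0,"ay": 0,"az": 0,"claw": 1},{"dx": 0,"dy": 0,"dz": -9,"ax": 0,"ay": 0,"az": 0,"claw": 1},{"dx": 0,"dy": 0,"dz": -10.5,"ax": 0,"ay": 0,"az": 0,"claw": 1},{"dx": 0,"dy": 0,"dz": -10.5,"ax": 0,"ay": 0,"az": 0,"claw": 1},{"dx": 0,"dy": 0,"dz": -10.5,"ax": 0,"ay": 0,"az": 0,"claw": 1}]}}

```text
clock: 17.07
eef_pos: [527.1, -24.2, 56.4]
tool_rot: [-1.602, 0.076, 3.001]
force: [0.6, 1.0, 0.3]
width: -0.5
```

```bash
cat > sv.py <<'E'
import sys
from h import *
from cell import *
n=sys.argv[1];q=float(sys.argv[2])
d=get_image("scene");t=get_image("top");pickle.dump(d,open(f"scene{n}.pkl","wb"));pickle.dump(t,open(f"top{n}.pkl","wb"))
s=read_state();print(s["eef_pos"],s["qpos"].round(2),s["force"].round(1))
M=Ro.from_euler("xyz",s["tool_rot"]).as_matrix();tip=s["eef_pos"]-31*M[:,1]
p=P0+[q,36.5]
overlay(d,p,290,160,90,90,5,"/tmp/b.png",[np.array([tip,tip-60*M[:,1]])])
overlay(t,p,240,150,65,90,5,"/tmp/a.png")
cv2.imwrite(f"pics/g{n}.png",np.hstack([cv2.imread("/tmp/a.png"),cv2.imread("/tmp/b.png")]))
for a in sys.argv[3:]: rel(*eval(a))
E
python3 sv.py 14 .1 "(0.1,20.5,-.4)" "(.3,20.5,-.3)" "(.5,20.5,-.15)" "(.7,20.5,.05)"
```

```text
[527.94243995 -24.5348556   57.15822389] [-0.37  0.72  0.59  2.07 -0.89  0.53 -0.83] [ 1.2 -0.5  1.3]
q=0.1 tcp [550.6 -44.6  65.3] d [ 2.27 -2.01  0.81] rot [ 0.001  0.005 -0.009]
q=0.3 tcp [569.3 -52.7  74.6] d [ 4.13 -2.82  1.74] rot [-0.007  0.003  0.091]
q=0.5 tcp [588.7 -56.6  84.9] d [ 6.08 -3.21  2.77] rot [-0.019 -0.     0.241]
q=0.7 tcp [608.2 -56.1  95.8] d [ 8.02 -3.15  3.87] rot [-0.035 -0.004  0.44 ]
```

View pics/g14.png

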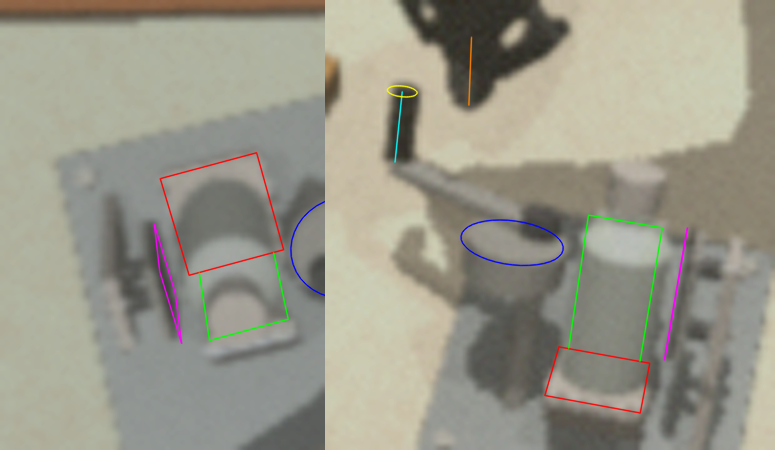

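{"api": "servo_tool", "payload": {"increments": [{"dx": 0.8,"dy": -0.8,"dz": 0.3,"ax": 0,"ay": 0,"az": 0,"claw": 1},{"dx": 1.6,"dy": -1.4,"dz": 0.6,"ax": 0,"ay": 0,"az": 0,"claw": 1},{"dx": 2.3,"dy": -2,"dz": 0.8,"ax": 0,"ay": 0,"az": 0,"claw": 1},{"dx": 3.2,"dy": -2.4,"dz": 1.3,"ax": -0.004,"ay": 0.001,"az": 0.05,"claw": 1},{"dx": 4.1,"dy": -2.8,"dz": 1.7,"ax": -0.007,"ay": 0.003,"az": 0.09,"claw": 1},{"dx": 5.1,"dy": -3.1,"dz": 2.2,"ax": -0.012,"ay": 0,"az": 0.16,"claw": 1},{"dx": 6.1,"dy": -3.2,"dz": 2.8,"ax": -0.019,"ay": 0,"az": 0.24,"claw": 1},{"dx": 6.1,"dy": -3.2,"dz": 2.8,"ax": -0.019,"ay": 0,"az": 0.24,"claw": 1}]}}

```text
clock: 17.83
eef_pos: [589.2, -57.1, 84.1]
tool_rot: [-1.582, 0.077, -3.039]
force: [-1.2, 0.7, -0.1]
width: -0.3
```

```bash
python3 sv.py 15 .5 "(.5,20.5,-.15)" "(.7,20.5,.05)" "(.9,20.5,.25)" "(1,20.5,.35)"
```

```text
[588.18800143 -57.46984389  83.39957128] [-0.31  0.75  0.61  1.88 -0.73  0.67 -0.73] [-0.4 -0.1 -0.5]
q=0.5 tcp [588.7 -56.6  84.9] d [0.05 0.08 0.15] rot [ 0.002 -0.002  0.004]
q=0.7 tcp [608.2 -56.1  95.8] d [2.   0.14 1.24] rot [-0.014 -0.006  0.203]
q=0.9 tcp [626.9 -51.2 107. ] d [3.87 0.63 2.36] rot [-0.029 -0.01   0.403]
q=1 tcp [635.7 -47.1 112.5] d [4.75 1.04 2.91] rot [-0.037 -0.012  0.502]
```

View pics/g15.png

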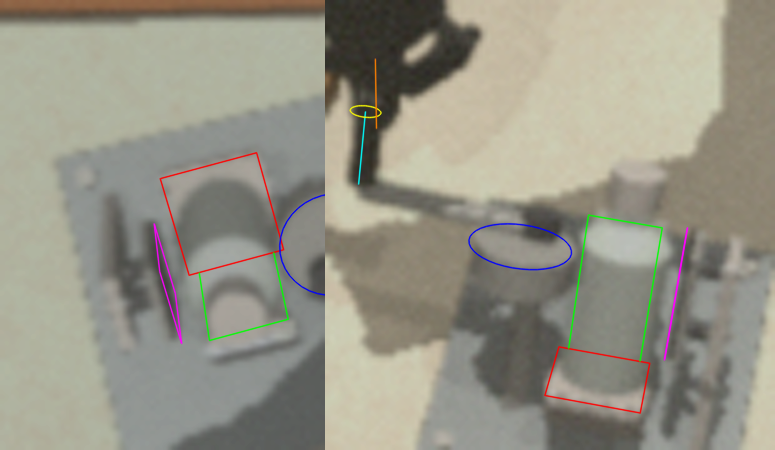

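{"api": "servo_tool", "payload": {"increments": [{"dx": 0.7,"dy": 0,"dz": 0.4,"ax": -0.005,"ay": -0.002,"az": 0.07,"claw": 1},{"dx": 1.4,"dy": 0.1,"dz": 0.8,"ax": -0.01,"ay": -0.004,"az": 0.14,"claw": 1},{"dx": 2,"dy": 0.15,"dz": 1.2,"ax": -0.014,"ay": -0.006,"az": 0.2,"claw": 1},{"dx": 2.6,"dy": 0.3,"dz": 1.6,"ax": -0.02,"ay": -0.007,"az": 0.27,"claw": 1},{"dx": 3.2,"dy": 0.45,"dz": 2,"ax": -0.025,"ay": -0.008,"az": 0.34,"claw": 1},{"dx": 3.9,"dy": 0.65,"dz": 2.4,"ax": -0.029,"ay": -0.01,"az": 0.4,"claw": 1},{"dx": 4.75,"dy": 1,"dz": 2.9,"ax": -0.037,"ay": -0.012,"az": 0.5,"claw": 1},{"dx": 4.75,"dy": 1,"dz": 2.9,"ax": -0.037,"ay": -0.012,"az": 0.5,"claw": 1}]}}

```text
clock: 18.6
eef_pos: [634.5, -46.8, 111.8]
tool_rot: [-1.544, 0.072, -2.537]
force: [-3.5, -0.1, 0.9]
width: -0.2
```

```bash
python3 sv.py 16 1.0 "(1,20.5,.35)" "(1.1,20.5,.45)" "(1.2,20.5,.5)" "(1.3,20.5,.55)"  "(1.4,20.5,.6)"
```

```text
[634.33436814 -47.0094871  111.75746622] [-0.27  0.73  0.52  1.73 -0.56  0.75 -0.44] [-2.2 -0.6 -0.7]
q=1 tcp [635.7 -47.1 112.5] d [ 0.14 -0.01  0.08] rot [ 0.    -0.002  0.004]
q=1.1 tcp [644.1 -42.  117.9] d [0.98 0.5  0.62] rot [-0.007 -0.004  0.104]
q=1.2 tcp [651.9 -36.  123.2] d [1.76 1.1  1.14] rot [-0.011 -0.005  0.153]
q=1.3 tcp [659.1 -29.1 128.2] d [2.48 1.79 1.64] rot [-0.015 -0.006  0.203]
q=1.4 tcp [665.6 -21.3 133. ] d [3.13 2.57 2.12] rot [-0.019 -0.007  0.253]
```

View pics/g16.png

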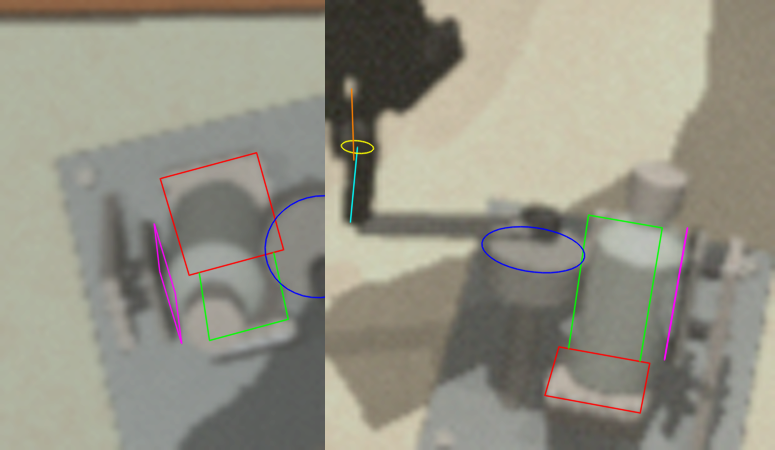

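{"api": "servo_tool", "payload": {"increments": [{"dx": 0.5,"dy": 0.25,"dz": 0.3,"ax": -0.003,"ay": -0.002,"az": 0.05,"claw": 1},{"dx": 1,"dy": 0.5,"dz": 0.6,"ax": -0.007,"ay": -0.004,"az": 0.1,"claw": 1},{"dx": 1.4,"dy": 0.8,"dz": 0.9,"ax": -0.009,"ay": -0.004,"az": 0.13,"claw": 1},{"dx": 1.8,"dy": 1.1,"dz": 1.1,"ax": -0.011,"ay": -0.005,"az": 0.15,"claw": 1},{"dx": 1.8,"dy": 1.1,"dz": 1.1,"ax": -0.011,"ay": -0.005,"az": 0.15,"claw": 1}]}}

```text
clock: 19.12
eef_pos: [652.0, -35.1, 122.8]
tool_rot: [-1.534, 0.069, -2.388]
force: [-4.6, -0.5, 0.6]
width: -0.0
```

```bash
python3 sv.py 17 1.2 "(1.2,20.5,.5)" "(1.3,20.5,.55)"  "(1.4,20.5,.6)"
cat > cmp.py <<'E'
import sys
from h import *
o=[]
for n in sys.argv[1:]:
    a=crop(load(f"top{n}.pkl"),258,185,50,45,8,"/tmp/x.png");b=crop(load(f"scene{n}.pkl"),400-0-60+0,195,50,45,8,"/tmp/x.png")
    o.append(np.hstack([a,b]))
cv2.imwrite("pics/cmp_%s.png"%"_".join(sys.argv[1:]),cv2.resize(np.vstack(o),(800,360*len(o)))[:600*2])
E
python3 cmp.py 14 17; python3 -c "
import cv2;a=cv2.imread('pics/cmp_14_17.png');cv2.imwrite('pics/cmpa.png',cv2.resize(a,(660,594)))"
```

```text
[652.09383086 -35.35983628 122.85663132] [-0.27  0.73  0.5   1.68 -0.51  0.79 -0.36] [-3.9 -1.6 -0.2]
q=1.2 tcp [651.9 -36.  123.2] d [-0.02 -0.06  0.03] rot [-0.    -0.001  0.001]
q=1.3 tcp [659.1 -29.1 128.2] d [0.7  0.63 0.53] rot [-0.004 -0.002  0.051]
q=1.4 tcp [665.6 -21.3 133. ] d [1.35 1.4  1.01] rot [-0.008 -0.003  0.101]
```

View pics/g17.png

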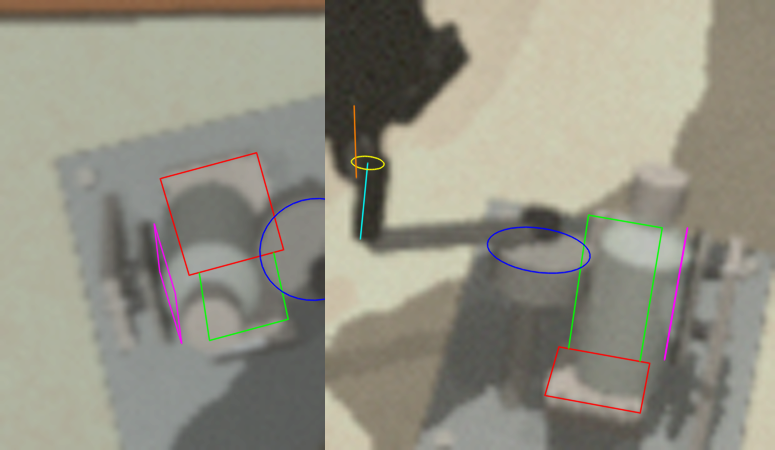

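View pics/cmpa.png

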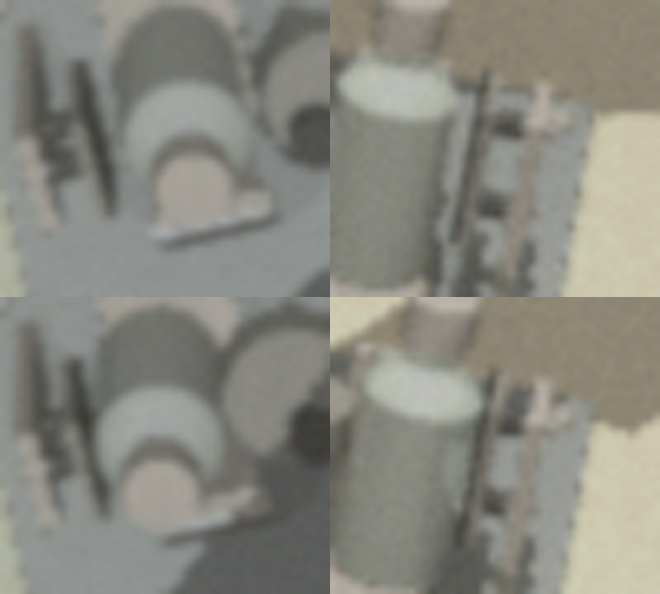

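```bash
cat > padm.py <<'E'
import sys
from h import *
R,o=crad(P0)
def prof(d,zs,xs,ys):
    g=cv2.GaussianBlur(cv2.cvtColor(d["color"],cv2.COLOR_RGB2GRAY),(0,0),.6).astype(np.float32)
    out=[]
    for x,z in zip(xs,zs):
        P=proj(d,W(P0,np.c_[0*ys+x,ys,0*ys+z])).astype(np.float32)
        out.append(cv2.remap(g,P[None,:,0],P[None,:,1],cv2.INTER_CUBIC)[0])
    return np.mean(out,0)
ys=np.arange(25,75,.25)
def show(n):
    T=prof(load(f"top{n}.pkl"),[95]*12,np.linspace(10,45,12),ys)
    S=prof(load(f"scene{n}.pkl"),np.linspace(50,92,12),[49]*12,ys)
    return T,S
if __name__=="__main__":
    from scipy.signal import argrelmin
    for n in sys.argv[1:]:
        for nm,p in zip("TS",show(n)):
            m=[i for i in argrelmin(p,order=6)[0]]
            res=[]
            for i in m:
                w=slice(max(0,i-14),i+15);k=np.clip(p[w].min()+12-p[w],0,None);res.append((round(float((ys[w]*k).sum()/k.sum()),2),round(float(p[i]))))
            print(n,nm,res)
E
python3 padm.py 12 13 14 15 16 17
```

```text
12 T [(36.69, 61), (55.59, 81), (71.53, 103)]
12 S [(27.39, 82), (41.02, 70)]
13 T [(36.71, 61), (55.61, 81), (71.77, 104)]
13 S [(27.43, 83), (41.03, 70), (66.87, 97)]
14 T [(36.68, 61), (55.59, 82), (71.29, 105)]
14 S [(27.48, 83), (41.02, 70), (66.86, 98)]
15 T [(36.69, 61), (55.77, 82), (71.41, 105)]
15 S [(27.67, 83), (40.7, 69)]
16 T [(38.65, 67), (55.78, 82), (71.53, 105)]
16 S [(28.62, 93), (41.05, 68)]
17 T [(40.81, 67), (55.78, 81), (71.52, 105)]
17 S [(28.16, 97), (42.98, 67)]
```

```bash
cat > pad2.py <<'E'
import sys
from padm import *
def edge(p,lo,hi):
    i=(ys>=lo)&(ys<=hi);g=np.gradient(p,ys)[i];y=ys[i];k=np.argmax(g);w=slice(max(0,k-8),k+9);gg=np.clip(g[w],0,None)
    return round(float((y[w]*gg).sum()/gg.sum()),2),round(float(g[k]),1)
def shiftfit(n,which,lo,hi):
    # shift of the back flank against reference 14
    p0=show("14")[which];p=show(n)[which]
    best=min(((np.mean((np.gradient(np.interp(ys,ys+s,p0),ys)-np.gradient(p,ys))[(ys>lo+s)&(ys<hi+s)]**2)),s) for s in np.arange(-2,9,.1))
    return round(best[1],1)
for n in sys.argv[1:]:
    T,S=show(n);print(n,"T edge",edge(T,37,47),"S edge",edge(S,41,52),"fit T",shiftfit(n,0,38,43),"S",shiftfit(n,1,42,47))
E
python3 pad2.py 12 15 16 17; python3 - <<'E'
import sys;sys.path.insert(0,'.')
import os;os.chdir('.')
from padm import *
for n in("14","16","17"):
    T,S=show(n);print(n,"T",T[:100:4].astype(int));print("S",S[:100:4].astype(int))
E
```

```text
12 T edge (40.06, 6.0) S edge (42.99, 2.8) fit T -0.1 S -0.1
15 T edge (40.06, 6.4) S edge (42.88, 3.0) fit T 0.0 S 0.0
16 T edge (41.55, 5.5) S edge (43.22, 3.0) fit T 1.3 S 1.0
17 T edge (43.62, 5.4) S edge (45.13, 3.7) fit T 3.5 S 3.0
14 T [97 95 94 93 91 89 85 80 75 69 64 61 61 63 67 73 79 84 88 90 90 90 88 87
 86]
S [85 84 83 84 86 89 92 95 97 98 96 92 85 79 73 70 70 72 74 77 79 81 82 84
 84]
16 T [107 106 106 106 105 104 102  99  95  89  82  76  70  67  67  69  74  79
  84  88  89  90  89  88  87]
S [95 94 93 92 92 92 93 92 92 91 89 86 82 76 72 68 67 69 72 75 77 79 81 82
 83]
17 T [107 107 107 107 106 105 104 103 101  98  94  89  83  77  71  67  66  69
  73  78  83  87  89  89  88]
S [98 97 96 96 96 97 97 96 96 95 94 92 90 86 81 76 70 67 66 68 71 75 77 79
 80]
```

{"api": "servo_tool", "payload": {"increments": [{"dx": 0.2,"dy": 0.15,"dz": 0.15,"ax": -0.001,"ay": 0,"az": 0.01,"claw": 1},{"dx": 0.4,"dy": 0.35,"dz": 0.3,"ax": -0.002,"ay": -0.001,"az": 0.03,"claw": 1},{"dx": 0.6,"dy": 0.5,"dz": 0.45,"ax": -0.003,"ay": -0.001,"az": 0.04,"claw": 1},{"dx": 0.7,"dy": 0.65,"dz": 0.5,"ax": -0.004,"ay": -0.002,"az": 0.05,"claw": 1},{"dx": 0.7,"dy": 0.65,"dz": 0.5,"ax": -0.004,"ay": -0.002,"az": 0.05,"claw": 1}]}}

```text
clock: 19.63
eef_pos: [658.7, -29.7, 127.5]
tool_rot: [-1.529, 0.067, -2.338]
force: [-4.3, -1.4, -0.5]
width: -0.3
```

```bash
python3 sv.py 18 1.3 "(1.3,20.5,.55)"  "(1.4,20.5,.6)"; python3 pad2.py 18
```

```text
[658.75637703 -29.68969841 127.55837315] [-0.27  0.73  0.49  1.65 -0.49  0.8  -0.33] [-5.2 -1.5 -1.1]
q=1.3 tcp [659.1 -29.1 128.2] d [0.04 0.06 0.06] rot [ 0.001 -0.     0.001]
q=1.4 tcp [665.6 -21.3 133. ] d [0.69 0.84 0.54] rot [-0.003 -0.001  0.051]
18 T edge (44.67, 5.3) S edge (46.03, 3.2) fit T 4.5 S 2.9
```

View pics/g18.png

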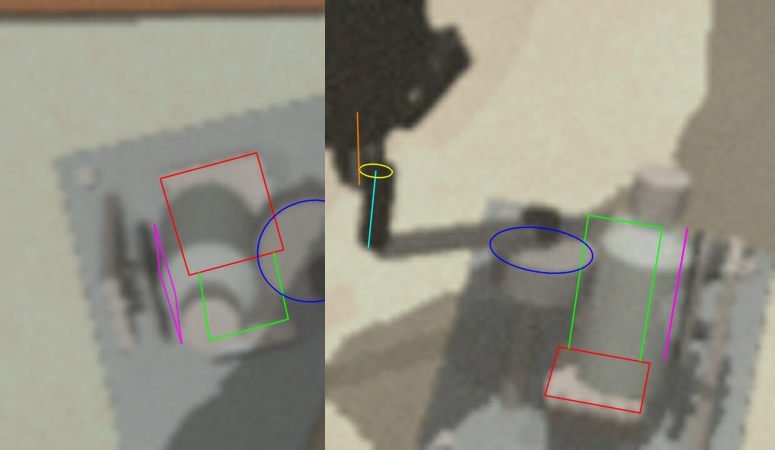

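{"api": "servo_tool", "payload": {"increments": [{"dx": 0.2,"dy": 0.2,"dz": 0.15,"ax": 0,"ay": 0,"az": 0.01,"claw": 1},{"dx": 0.4,"dy": 0.45,"dz": 0.3,"ax": 0,"ay": 0,"az": 0.03,"claw": 1},{"dx": 0.6,"dy": 0.7,"dz": 0.45,"ax": 0,"ay": 0,"az": 0.04,"claw": 1},{"dx": 0.6,"dy": 0.7,"dz": 0.45,"ax": 0,"ay": 0,"az": 0.04,"claw": 1}]}}

```text
clock: 20.07
eef_pos: [664.7, -22.8, 131.9]
tool_rot: [-1.529, 0.067, -2.298]
force: [-5.1, -2.9, -2.1]
width: -0.2
```

```bash
python3 sv.py 19 1.4 "(1.4,20.5,.6)"; python3 pad2.py 19
```

```text
[664.78579195 -22.79802176 131.88440972] [-0.28  0.73  0.48  1.63 -0.48  0.82 -0.32] [-4.9 -2.7 -2.8]
q=1.4 tcp [665.6 -21.3 133. ] d [0.09 0.15 0.11] rot [-0.003 -0.002  0.011]
19 T edge (45.41, 5.1) S edge (47.28, 3.5) fit T 5.5 S 3.9
```

View pics/g19.png

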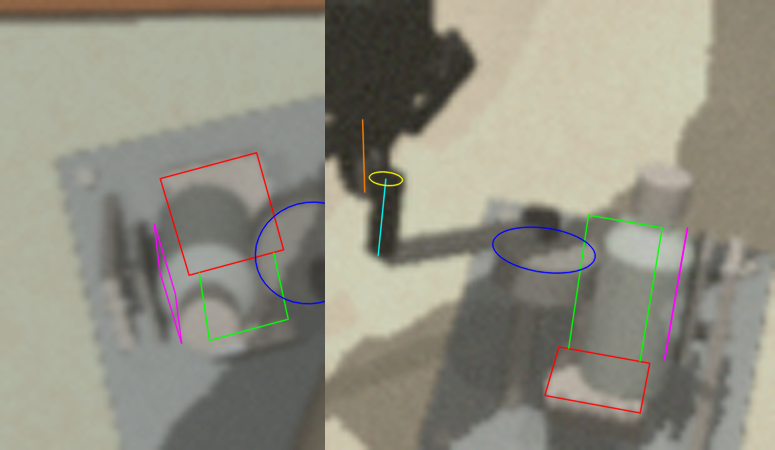

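{"api": "servo_tool", "payload": {"increments": [{"dx": -0.3,"dy": -0.6,"dz": -0.2,"ax": 0,"ay": 0,"az": 0,"claw": 1},{"dx": -0.9,"dy": -1.7,"dz": -0.5,"ax": 0,"ay": 0,"az": 0,"claw": 1},{"dx": -1.7,"dy": -3.3,"dz": -0.5,"ax": 0,"ay": 0,"az": 0,"claw": 1},{"dx": -2.2,"dy": -5,"dz": 2,"ax": 0,"ay": 0,"az": 0,"claw": 1},{"dx": -3,"dy": -6,"dz": 6,"ax": 0,"ay": 0,"az": 0,"claw": 1},{"dx": -4,"dy": -8,"dz": 10,"ax": 0,"ay": 0,"az": 0,"claw": 1},{"dx": -6,"dy": -11,"dz": 13,"ax": 0,"ay": 0,"az": 0,"claw": 1},{"dx": -9,"dy": -14,"dz": 14,"ax": 0,"ay": 0,"az": 0,"claw": 1}]}}

```text
clock: 20.83
eef_pos: [586.6, -156.5, 274.0]
tool_rot: [-1.518, 0.075, -2.294]
force: [1.1, -1.2, -0.7]
width: -0.7
```

{"api": "servo_tool", "payload": {"increments": [{"dx": -2,"dy": -4,"dz": 0,"ax": 0,"ay": 0,"az": 0,"claw": 1},{"dx": -4,"dy": -8,"dz": 0,"ax": 0,"ay": 0,"az": 0,"claw": 1},{"dx": -4,"dy": -8,"dz": 0,"ax": 0,"ay": 0,"az": 0,"claw": 1},{"dx": -4,"dy": -8,"dz": 0,"ax": 0,"ay": 0,"az": 0,"claw": 1}]}}

```text
clock: 21.17
eef_pos: [540.7, -240.4, 270.6]
tool_rot: [-1.524, 0.069, -2.306]
force: [0.7, 1.5, -0.0]
width: -0.1
```

```bash
python3 sv.py 20 1.4; python3 pad2.py 20; python3 - <<'E'
from h import *
def bot(o,ax):
    e1=np.cross(ax,[0,1,0]);e1/=np.linalg.norm(e1);e2=np.cross(ax,e1);th=np.linspace(0,6.3,40)[:,None]
    return [o+ax*h+r*(np.cos(th)*e1+np.sin(th)*e2) for h,r in((0,27),(88,27),(112,16),(134,16))]
p=[624.5,115.8,.252,1.4,41];R,o=crad(p)
B=bot(W(p,[27,14,0])[0],R[:,2])
overlay(load("top20.pkl"),p,240,150,80,100,5,"/tmp/a.png",B);overlay(load("scene20.pkl"),p,300,160,80,100,5,"/tmp/b.png",B)
cv2.imwrite(f"pics/g20.png",np.hstack([cv2.imread("/tmp/a.png")[:,:],cv2.imread("/tmp/b.png")]))
E
```

```text
[ 543.14016735 -235.02653496  269.57434848] [ 0.03  0.48  0.56  1.67 -0.37  1.02 -0.01] [0.6 0.4 0.3]
20 T edge (45.43, 5.0) S edge (47.72, 3.3) fit T 5.5 S 4.7
```

View pics/g20.png

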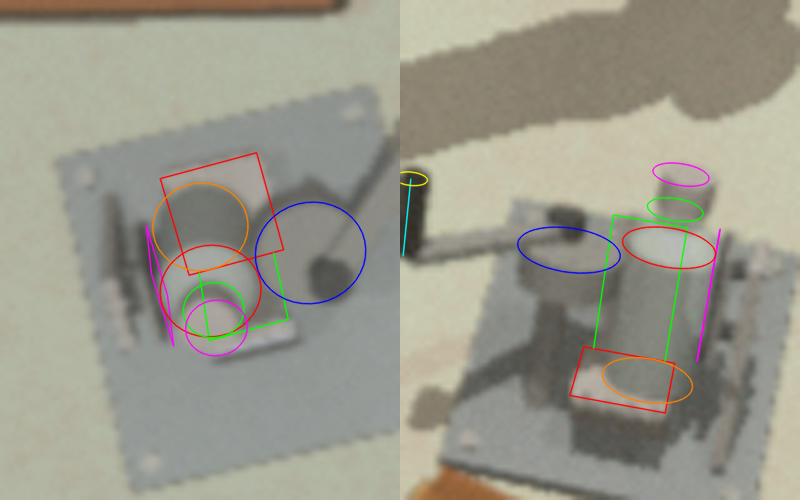

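```bash
python3 snap.py 21; python3 pad2.py 21; python3 - <<'E'
from h import *
a=load("top0.pkl")["color"];b=load("top21.pkl")["color"]
cv2.imwrite("pics/final.png",np.vstack([a,b])[:,:,::-1][::1][400:])
E
```

```text
21 T edge (45.43, 5.0) S edge (47.72, 3.5) fit T 5.5 S 5.0
```

View pics/final.png

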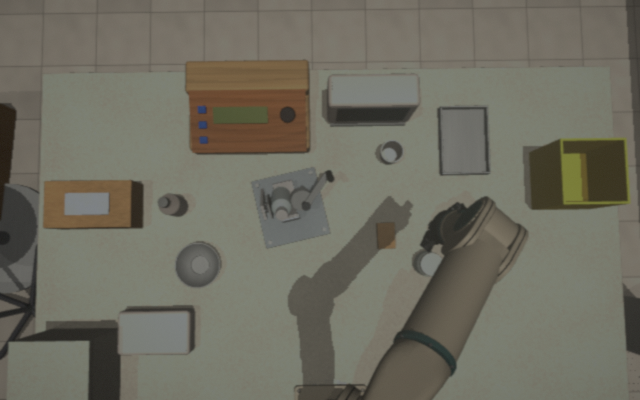

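The bottle is clamped in the holder (270-300, 180-220). The flask (170,205), bowl (199,263), cup (389,152), carton (386,235) and jar (430,263) are where they started.

```bash
python3 -c "
from cell import *
print(finish_job())"
```

```text
the job is handed in; nothing more can be done
None
```

The bottle stands in the leaning holder and is clamped with the pad pressed in about 5 mm. I handed the job in at about 21 s. The handover gives no verdict, so these results come from my own image checks.

**What I did**
- **Gripping:** I gripped the bottle by its cap. The first try closed on air because the fingertips sit about 31 mm behind the reported tool point. I allowed for that from then on.
- **Regrasp:** Holding the bottle in line with the tool, a wrist joint reached its limit before the full 30° lean. I set the bottle down on the table and regripped the cap with the tool tilted about 19° from upright.
- **Seating:** I lowered the bottle until it touched the foot plate, about 6 N, then let go.
- **Clamping:** I pushed the lever post with the closed fingers in small steps to about 1.4 rad, then backed the arm well clear.

**Last checks**
- **Pad travel:** The top camera gave about 5.4–5.5 mm and the scene camera about 4.7–5.0 mm. They differed by up to about 1.6 mm while the arm's shadow lay on the holder. The last two looks agreed with each other.
- **Bottle:** The seated outline matches both pictures, with the bottle about 27 mm out from the bed, its underside on the foot plate and its lean along the cradle.
- **Other objects:** By eye, the jar, carton, cup, bowl and flask are where they started in the top picture.

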